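# Mount an excavated brick wall fragment in running bond

## Task

Pick up the plywood mounting board by its rib, hook its tongue under the lip of the grey display base with the board held at a tilt, then swing it down until it lies flat and fully seated, and let go of it. Then build all the loose whole bricks into a dry wall on it in running bond: first three end to end on the three pencilled outlines, then the others in courses above, each flat, square and centred over the joint of two bricks below (a sixth brick goes over the joint of the second course). Leave the pot, the glue bottle and the broken half brick where they are.

Things in the scene. Friction and masses are not known exactly. Their poses are not given: they have to be found in the camera images.
- base_seat (a point): Fixed grey display base 215 x 290 mm, flat seat 20 mm above the table; place and yaw vary. Axes: x from lip side (near the robot) to curb side, y along its length, z up. Point: where the rib's centre (board_grip) lies when the board is seated, 74 mm to +x of the board's middle and 24 mm above the seat. Seated, board and base axes agree; play 5 mm in x, 12 mm in y.
- base_pocket (a point): Point on the seat under the base's lip where board_tongue lies when seated. Axes as base_seat. The pocket under the lip is open to +x, 11 mm high, 162 mm long between closed ends; back wall 2 mm to -x of this point, edge of the 5 mm thick lip 10 mm to +x.
- base_curb (a point): Inner face of the base's far curb at seat height, mid-length, 187 mm to +x of base_pocket. The curb is 6 mm high, with a lead-in sloping outwards up to 12 mm above the seat; it stops the board being slid in flat, so the board must be tilted, rib side up. Axes as base_seat.
- board_grip (a point): Loose plywood board 170 (x) x 272 (y) x 10 mm, 0.3 kg, flat on the table at the start, three brick outlines pencilled on top. A dark rib 14 (x) x 70 (y) mm, 28 mm high, stands along its +x edge. Point: the rib's centre, 24 mm above the board's underside, 74 mm to +x of its middle. Axes: x from tongue to rib, y along the length, z up out of the top.
- board_tongue (a point): Middle of the lower outer edge of the board's tongue (150 mm wide, 5 mm thick, flush with the underside, sticking out 14 mm from the middle of the -x long edge): 173 mm to -x and 24 mm below board_grip. Axes as board_grip.
- slot0 (a point): Place on the board for the centre of a brick: bottom course, at +88 mm along the board's y (15 mm to -x of the board's middle, 26 mm above the board's underside). Axes as the board; a brick laid here has its length along this y.
- slot1 (a point): Place on the board for the centre of a brick: bottom course, middle (15 mm to -x of the board's middle, 26 mm above the board's underside). Axes as the board; a brick laid here has its length along this y.
- slot2 (a point): Place on the board for the centre of a brick: bottom course, at -88 mm along y (15 mm to -x of the board's middle, 26 mm above the board's underside). Axes as the board; a brick laid here has its length along this y.
- slot3 (a point): Place on the board for the centre of a brick: second course, astride the joint between slots 0 and 1 (15 mm to -x of the board's middle, 58 mm above the board's underside). Axes as the board; a brick laid here has its length along this y.
- slot4 (a point): Place on the board for the centre of a brick: second course, astride the joint between slots 1 and 2 (15 mm to -x of the board's middle, 58 mm above the board's underside). Axes as the board; a brick laid here has its length along this y.
- slot5 (a point): Place on the board for the centre of a brick: third course, astride the joint between slots 3 and 4 (15 mm to -x of the board's middle, 90 mm above the board's underside). Axes as the board; a brick laid here has its length along this y.
- brick0_c (a point): Loose whole fired-clay brick 80 (x) x 40 (y) x 32 (z) mm, about 0.19 kg, lying flat; may be absent (4 to 6 of the 6 are there; all are alike). This point is its centre, 16 mm above its underside; x along its length, y across, z up.
- brick1_c (a point): Loose whole fired-clay brick 80 (x) x 40 (y) x 32 (z) mm, about 0.19 kg, lying flat; may be absent (4 to 6 of the 6 are there; all are alike). This point is its centre, 16 mm above its underside; x along its length, y across, z up.
- brick2_c (a point): Loose whole fired-clay brick 80 (x) x 40 (y) x 32 (z) mm, about 0.19 kg, lying flat; may be absent (4 to 6 of the 6 are there; all are alike). This point is its centre, 16 mm above its underside; x along its length, y across, z up.
- brick3_c (a point): Loose whole fired-clay brick 80 (x) x 40 (y) x 32 (z) mm, about 0.19 kg, lying flat; may be absent (4 to 6 of the 6 are there; all are alike). This point is its centre, 16 mm above its underside; x along its length, y across, z up.
- brick4_c (a point): Loose whole fired-clay brick 80 (x) x 40 (y) x 32 (z) mm, about 0.19 kg, lying flat; may be absent (4 to 6 of the 6 are there; all are alike). This point is its centre, 16 mm above its underside; x along its length, y across, z up.
- brick5_c (a point): Loose whole fired-clay brick 80 (x) x 40 (y) x 32 (z) mm, about 0.19 kg, lying flat; may be absent (4 to 6 of the 6 are there; all are alike). This point is its centre, 16 mm above its underside; x along its length, y across, z up.
- pot_mid (a point): Bystander: dark clay pot, 100 mm across, 75 mm high, standing; point on its axis 37 mm up. Leave it.
- glue_mid (a point): Bystander: white glue bottle with a green cap, 44 mm across, 110 mm high, standing; point half-way up. Leave it.
- half_brick_c (a point): Bystander: broken half brick 38 x 40 x 32 mm; its centre. Not used; leave it.
Things that resemble listed ones, but are neither listed nor needed, are in the scene too. What is shaped like the part that bears brick1_c but blue is not meant. What is shaped like the part that bears brick0_c but pink is not meant.

How it is judged:
On the way, in this order (a step that is already met when the one before it is completed fails the run):
1. the board's tongue is in the pocket under the lip while the board is tilted (distance between board_tongue and base_pocket below 0.025 m and angle between the z axis of board_grip and the z axis of base_seat, either way round above 0.06 rad), for 0.05 s.
2. the board is swung down, flat and seated in the base, and let go of (distance between board_grip and base_seat below 0.01 m and z of board_grip in the frame of base_seat below 0.0035 m and angle between the z axis of board_grip and the z axis of base_seat, either way round below 0.035 rad and angle between the x axis of board_grip and the x axis of base_seat, either way round below 0.07 rad and contact force between the fingers and board below 0.5 N), for 0.3 s.
3. the bottom course: a brick on each of the three outlines (((distance between brick0_c and slot0 below 0.012 m and angle between the x axis of brick0_c and the y axis of slot0, either way round below 0.14 rad and angle between the z axis of brick0_c and the z axis of slot0, either way round below 0.12 rad) or (distance between brick1_c and slot0 below 0.012 m and angle between the x axis of brick1_c and the y axis of slot0, either way round below 0.14 rad and angle between the z axis of brick1_c and the z axis of slot0, either way round below 0.12 rad) or (distance between brick2_c and slot0 below 0.012 m and angle between the x axis of brick2_c and the y axis of slot0, either way round below 0.14 rad and angle between the z axis of brick2_c and the z axis of slot0, either way round below 0.12 rad) or (distance between brick3_c and slot0 below 0.012 m and angle between the x axis of brick3_c and the y axis of slot0, either way round below 0.14 rad and angle between the z axis of brick3_c and the z axis of slot0, either way round below 0.12 rad) or (distance between brick4_c and slot0 below 0.012 m and angle between the x axis of brick4_c and the y axis of slot0, either way round below 0.14 rad and angle between the z axis of brick4_c and the z axis of slot0, either way round below 0.12 rad) or (distance between brick5_c and slot0 below 0.012 m and angle between the x axis of brick5_c and the y axis of slot0, either way round below 0.14 rad and angle between the z axis of brick5_c and the z axis of slot0, either way round below 0.12 rad)) and ((distance between brick0_c and slot1 below 0.012 m and angle between the x axis of brick0_c and the y axis of slot1, either way round below 0.14 rad and angle between the z axis of brick0_c and the z axis of slot1, either way round below 0.12 rad) or (distance between brick1_c and slot1 below 0.012 m and angle between the x axis of brick1_c and the y axis of slot1, either way round below 0.14 rad and angle between the z axis of brick1_c and the z axis of slot1, either way round below 0.12 rad) or (distance between brick2_c and slot1 below 0.012 m and angle between the x axis of brick2_c and the y axis of slot1, either way round below 0.14 rad and angle between the z axis of brick2_c and the z axis of slot1, either way round below 0.12 rad) or (distance between brick3_c and slot1 below 0.012 m and angle between the x axis of brick3_c and the y axis of slot1, either way round below 0.14 rad and angle between the z axis of brick3_c and the z axis of slot1, either way round below 0.12 rad) or (distance between brick4_c and slot1 below 0.012 m and angle between the x axis of brick4_c and the y axis of slot1, either way round below 0.14 rad and angle between the z axis of brick4_c and the z axis of slot1, either way round below 0.12 rad) or (distance between brick5_c and slot1 below 0.012 m and angle between the x axis of brick5_c and the y axis of slot1, either way round below 0.14 rad and angle between the z axis of brick5_c and the z axis of slot1, either way round below 0.12 rad)) and ((distance between brick0_c and slot2 below 0.012 m and angle between the x axis of brick0_c and the y axis of slot2, either way round below 0.14 rad and angle between the z axis of brick0_c and the z axis of slot2, either way round below 0.12 rad) or (distance between brick1_c and slot2 below 0.012 m and angle between the x axis of brick1_c and the y axis of slot2, either way round below 0.14 rad and angle between the z axis of brick1_c and the z axis of slot2, either way round below 0.12 rad) or (distance between brick2_c and slot2 below 0.012 m and angle between the x axis of brick2_c and the y axis of slot2, either way round below 0.14 rad and angle between the z axis of brick2_c and the z axis of slot2, either way round below 0.12 rad) or (distance between brick3_c and slot2 below 0.012 m and angle between the x axis of brick3_c and the y axis of slot2, either way round below 0.14 rad and angle between the z axis of brick3_c and the z axis of slot2, either way round below 0.12 rad) or (distance between brick4_c and slot2 below 0.012 m and angle between the x axis of brick4_c and the y axis of slot2, either way round below 0.14 rad and angle between the z axis of brick4_c and the z axis of slot2, either way round below 0.12 rad) or (distance between brick5_c and slot2 below 0.012 m and angle between the x axis of brick5_c and the y axis of slot2, either way round below 0.14 rad and angle between the z axis of brick5_c and the z axis of slot2, either way round below 0.12 rad))), for 0.2 s.
At the end, for the whole second after the job is handed in: Board seated: rib within 10 mm of its seat, raised under 3.5 mm, level to 0.035 rad, square to 0.07 rad. All three bottom places filled, and every brick present within 12 mm of one of the six places, along the wall within 0.14 rad, flat within 0.12 rad (all of step 3 and distance between board_grip and base_seat below 0.01 m and z of board_grip in the frame of base_seat below 0.0035 m and angle between the z axis of board_grip and the z axis of base_seat, either way round below 0.035 rad and angle between the x axis of board_grip and the x axis of base_seat, either way round below 0.07 rad and ((distance between brick0_c and slot0 below 0.012 m and angle between the x axis of brick0_c and the y axis of slot0, either way round below 0.14 rad and angle between the z axis of brick0_c and the z axis of slot0, either way round below 0.12 rad) or (distance between brick0_c and slot1 below 0.012 m and angle between the x axis of brick0_c and the y axis of slot1, either way round below 0.14 rad and angle between the z axis of brick0_c and the z axis of slot1, either way round below 0.12 rad) or (distance between brick0_c and slot2 below 0.012 m and angle between the x axis of brick0_c and the y axis of slot2, either way round below 0.14 rad and angle between the z axis of brick0_c and the z axis of slot2, either way round below 0.12 rad) or (distance between brick0_c and slot3 below 0.012 m and angle between the x axis of brick0_c and the y axis of slot3, either way round below 0.14 rad and angle between the z axis of brick0_c and the z axis of slot3, either way round below 0.12 rad) or (distance between brick0_c and slot4 below 0.012 m and angle between the x axis of brick0_c and the y axis of slot4, either way round below 0.14 rad and angle between the z axis of brick0_c and the z axis of slot4, either way round below 0.12 rad) or (distance between brick0_c and slot5 below 0.012 m and angle between the x axis of brick0_c and the y axis of slot5, either way round below 0.14 rad and angle between the z axis of brick0_c and the z axis of slot5, either way round below 0.12 rad)) and ((distance between brick1_c and slot0 below 0.012 m and angle between the x axis of brick1_c and the y axis of slot0, either way round below 0.14 rad and angle between the z axis of brick1_c and the z axis of slot0, either way round below 0.12 rad) or (distance between brick1_c and slot1 below 0.012 m and angle between the x axis of brick1_c and the y axis of slot1, either way round below 0.14 rad and angle between the z axis of brick1_c and the z axis of slot1, either way round below 0.12 rad) or (distance between brick1_c and slot2 below 0.012 m and angle between the x axis of brick1_c and the y axis of slot2, either way round below 0.14 rad and angle between the z axis of brick1_c and the z axis of slot2, either way round below 0.12 rad) or (distance between brick1_c and slot3 below 0.012 m and angle between the x axis of brick1_c and the y axis of slot3, either way round below 0.14 rad and angle between the z axis of brick1_c and the z axis of slot3, either way round below 0.12 rad) or (distance between brick1_c and slot4 below 0.012 m and angle between the x axis of brick1_c and the y axis of slot4, either way round below 0.14 rad and angle between the z axis of brick1_c and the z axis of slot4, either way round below 0.12 rad) or (distance between brick1_c and slot5 below 0.012 m and angle between the x axis of brick1_c and the y axis of slot5, either way round below 0.14 rad and angle between the z axis of brick1_c and the z axis of slot5, either way round below 0.12 rad)) and ((distance between brick2_c and slot0 below 0.012 m and angle between the x axis of brick2_c and the y axis of slot0, either way round below 0.14 rad and angle between the z axis of brick2_c and the z axis of slot0, either way round below 0.12 rad) or (distance between brick2_c and slot1 below 0.012 m and angle between the x axis of brick2_c and the y axis of slot1, either way round below 0.14 rad and angle between the z axis of brick2_c and the z axis of slot1, either way round below 0.12 rad) or (distance between brick2_c and slot2 below 0.012 m and angle between the x axis of brick2_c and the y axis of slot2, either way round below 0.14 rad and angle between the z axis of brick2_c and the z axis of slot2, either way round below 0.12 rad) or (distance between brick2_c and slot3 below 0.012 m and angle between the x axis of brick2_c and the y axis of slot3, either way round below 0.14 rad and angle between the z axis of brick2_c and the z axis of slot3, either way round below 0.12 rad) or (distance between brick2_c and slot4 below 0.012 m and angle between the x axis of brick2_c and the y axis of slot4, either way round below 0.14 rad and angle between the z axis of brick2_c and the z axis of slot4, either way round below 0.12 rad) or (distance between brick2_c and slot5 below 0.012 m and angle between the x axis of brick2_c and the y axis of slot5, either way round below 0.14 rad and angle between the z axis of brick2_c and the z axis of slot5, either way round below 0.12 rad)) and ((distance between brick3_c and slot0 below 0.012 m and angle between the x axis of brick3_c and the y axis of slot0, either way round below 0.14 rad and angle between the z axis of brick3_c and the z axis of slot0, either way round below 0.12 rad) or (distance between brick3_c and slot1 below 0.012 m and angle between the x axis of brick3_c and the y axis of slot1, either way round below 0.14 rad and angle between the z axis of brick3_c and the z axis of slot1, either way round below 0.12 rad) or (distance between brick3_c and slot2 below 0.012 m and angle between the x axis of brick3_c and the y axis of slot2, either way round below 0.14 rad and angle between the z axis of brick3_c and the z axis of slot2, either way round below 0.12 rad) or (distance between brick3_c and slot3 below 0.012 m and angle between the x axis of brick3_c and the y axis of slot3, either way round below 0.14 rad and angle between the z axis of brick3_c and the z axis of slot3, either way round below 0.12 rad) or (distance between brick3_c and slot4 below 0.012 m and angle between the x axis of brick3_c and the y axis of slot4, either way round below 0.14 rad and angle between the z axis of brick3_c and the z axis of slot4, either way round below 0.12 rad) or (distance between brick3_c and slot5 below 0.012 m and angle between the x axis of brick3_c and the y axis of slot5, either way round below 0.14 rad and angle between the z axis of brick3_c and the z axis of slot5, either way round below 0.12 rad)) and ((distance between brick4_c and slot0 below 0.012 m and angle between the x axis of brick4_c and the y axis of slot0, either way round below 0.14 rad and angle between the z axis of brick4_c and the z axis of slot0, either way round below 0.12 rad) or (distance between brick4_c and slot1 below 0.012 m and angle between the x axis of brick4_c and the y axis of slot1, either way round below 0.14 rad and angle between the z axis of brick4_c and the z axis of slot1, either way round below 0.12 rad) or (distance between brick4_c and slot2 below 0.012 m and angle between the x axis of brick4_c and the y axis of slot2, either way round below 0.14 rad and angle between the z axis of brick4_c and the z axis of slot2, either way round below 0.12 rad) or (distance between brick4_c and slot3 below 0.012 m and angle between the x axis of brick4_c and the y axis of slot3, either way round below 0.14 rad and angle between the z axis of brick4_c and the z axis of slot3, either way round below 0.12 rad) or (distance between brick4_c and slot4 below 0.012 m and angle between the x axis of brick4_c and the y axis of slot4, either way round below 0.14 rad and angle between the z axis of brick4_c and the z axis of slot4, either way round below 0.12 rad) or (distance between brick4_c and slot5 below 0.012 m and angle between the x axis of brick4_c and the y axis of slot5, either way round below 0.14 rad and angle between the z axis of brick4_c and the z axis of slot5, either way round below 0.12 rad)) and ((distance between brick5_c and slot0 below 0.012 m and angle between the x axis of brick5_c and the y axis of slot0, either way round below 0.14 rad and angle between the z axis of brick5_c and the z axis of slot0, either way round below 0.12 rad) or (distance between brick5_c and slot1 below 0.012 m and angle between the x axis of brick5_c and the y axis of slot1, either way round below 0.14 rad and angle between the z axis of brick5_c and the z axis of slot1, either way round below 0.12 rad) or (distance between brick5_c and slot2 below 0.012 m and angle between the x axis of brick5_c and the y axis of slot2, either way round below 0.14 rad and angle between the z axis of brick5_c and the z axis of slot2, either way round below 0.12 rad) or (distance between brick5_c and slot3 below 0.012 m and angle between the x axis of brick5_c and the y axis of slot3, either way round below 0.14 rad and angle between the z axis of brick5_c and the z axis of slot3, either way round below 0.12 rad) or (distance between brick5_c and slot4 below 0.012 m and angle between the x axis of brick5_c and the y axis of slot4, either way round below 0.14 rad and angle between the z axis of brick5_c and the z axis of slot4, either way round below 0.12 rad) or (distance between brick5_c and slot5 below 0.012 m and angle between the x axis of brick5_c and the y axis of slot5, either way round below 0.14 rad and angle between the z axis of brick5_c and the z axis of slot5, either way round below 0.12 rad))); the robot touches nothing.
It fails at once if the pot is displaced more than 30 mm (distance of pot_mid from where it was at the start of the episode above 0.03 m).
It fails at once if the glue bottle is displaced more than 30 mm (distance of glue_mid from where it was at the start of the episode above 0.03 m).
It fails at once if the half brick is displaced more than 30 mm (distance of half_brick_c from where it was at the start of the episode above 0.03 m).
Of brick0, brick1, brick2, brick3, brick4, brick5 only 4 to 6 are there at a start; the rules pass over those that are not, and their reading is None.
At some moment in a run one of brick0, brick1, brick2, brick3, brick4, brick5 may be knocked a few centimetres aside while the robot is not near it.
It also fails if it takes over 210 s, if anything falls off the work surface, if the arm or the gripper's body presses on something with over 40 N, if the wrist force passes 120 N, or if a joint passes its speed limit or range.

## Robot

A 7-joint arm with a two-finger parallel gripper is mounted at the origin on the work surface. World frame = base frame: x ahead of the robot, y to its left, z up, the work surface at z = 0. Lengths are in m, angles in rad, forces in N, time in s.
With the tool pointing down it reaches from about 0.35 to 0.9 m from the base axis. Payload 8.1 kg.
Tool frame: the origin (TCP) lies midway between the tips of the shut fingers; the grasp point (between the pads) lies 19 mm behind it; z points along the fingers, y is the line along which they close (so a half turn about z gives the same grasp; the last joint's range is limited). The gripper opens to 92 mm and grips with 3 to 60 N. Pads are 19 mm wide; open, the fingers measure 130 mm over their backs; the gripper's body (75 mm by 190 mm) begins 47 mm behind the grasp point.
Start: joints at [-1.418, 0.434, 0.025, 1.573, -0.012, 1.134, -0.075], TCP at [0.158, 0.605, 0.227] pointing down, gripper open.
Joint ranges: [-2.62, 2.62], [-0.44, 2.09], [-1.27, 1.32], [0.08, 2.57], [-1.32, 4.46], [0.12, 2], [-2.74, 2.74]. Speed limits (rad/s): [2.22, 2.22, 3.01, 3.01, 3.14, 3.14, 3.14].

## Interface

Orientations are given as a rotation vector (axis times angle).
In Python, from cell import arm gives the robot as it stands.
- The arm moves only by the tool move_arm, never from a script. Its argument "motion" is a list of rows, each an object of numbers: "tx", "ty", "tz": the shift along the tool's x, y, z normalised to -1 to 1, where 1 is 1000 mm; "twist": the turn about the tool's z normalised to -1 to 1, where 1 is pi/2 rad. In form: [{"tx": .., "ty": .., "tz": .., "twist": ..}, ...]. A call has 1 to 12 rows; each row shifts and turns the commanded pose from where the row before left it, along the tool's axes as they then stand; what a row does not reach is not made up. A row lasts 1/10 s, in which the tool goes at most 50 mm and 8.59 degrees, less where a joint would pass 70% of its speed; a pose out of reach is approached as far as the arm can. A call with a number of a shift or a turn outside -1 to 1 is refused whole. A call with a gripper value outside its range is refused whole. "gripper" is the gripper's target within -1 to 1 (shut at 1, half-way at 0, fully open at -1), set as the call begins (left out, the last holds). The fingers move at their own pace and stop on an object; "squeeze" is the grip in N (left out, the last holds). Time passes only in rows, so rows that do not move let the fingers close. It gives the time, the measured TCP pose, the force, the opening and the grip force at its end, in the units of the state.
- arm.observe(): the state, without advancing time (a new reading comes with each control period).
- arm.get_image(name): name is "scene" or "top" or "wrist"; returns the picture (400x640x3 uint8, red, green, blue); there is no depth.
- arm.calibration(name): a dict with "K" (3x3 intrinsics, pixels), "T" (4x4, takes a point from camera to world coordinates). Camera axes: x right, y down, z forward; pixel columns grow to the right and rows downward; lengths in m; the calibration is good to about 2 mm. The wrist camera is an equidistant fisheye: a pixel r from the principal point sees the ray r / f radians off the axis. A picture is of the moment at which its call begins: read the wrist's pose just before it. calibration takes no time and is no camera call; for the wrist camera it gives the pose at the moment of the call.
- arm.sign_off(): hands the job in; it is judged then, once.
Trained networks look in the newest picture that a camera, given by its name, has taken for a name from the list of things; names that differ only in an ending like _2 or _b are one class to them, and where a whole thing is asked for, a point or a joint stands for the part that bears it (a point fixed in the world has none). Each returns a list of dicts, best first, with "conf" (0 to 1); they miss things now and then, are a little off and sometimes report something else, mostly with a low value. They report only what shows in the picture. A call takes as long as a camera call. They do not tell look-alikes from the thing itself.
- arm.look_for(camera, query): "point" ([column, row] as shares, 0 to 1, of the picture: columns of its width, rows of its height, amid what is visible of it).
- arm.regions_of(camera, query): "region" (400x640 bool, what is visible of it) and "point" ([column, row] as shares, 0 to 1, of the picture: columns of its width, rows of its height, amid what is visible of it).
- arm.place_of(camera, query): "point" ([column, row] as shares, 0 to 1, of the picture: columns of its width, rows of its height: a listed point, or the origin of a listed thing).
The state is a dict: "clock": time; "joints": joint angles; "dq": joint speeds; "joint_efforts": joint torques, N m; "position": TCP position; "ee_rot": TCP orientation; "force": force on the tool from outside, world axes, zero at the start; "ft_torque": the same for the moment, N m; "width": opening from 0.0 (shut) to 1.0 (fully open); "gripper_force": force on a finger pad.
Only numpy, scipy, OpenCV 4.12 (cv2) and the standard library are available. Lean on these libraries where they do the work, as an engineer would, in place of code of your own. Each camera call takes 0.05 s, during which the arm holds its last target. There are 200 camera calls.

## Working session

There is one attempt and no reset: what is moved stays moved. The work goes in short steps, Python scripts to look and compute and a tool call to move; the robot and the scene stay as the last step left them, time stands still between calls to the robot, and variables do not carry over. Pictures are saved under pics/ and viewed, at most 15 in all, crops included, and the job is handed in when it is done.

Besides the shell and the picture viewer there is one more tool, called after "Request:" in YAML: its name, and indented under it one key for each argument. move_arm: Moves the arm, as the interface text tells. Scaled input: -1 to 1 covers 1000 mm each way for a shift and pi/2 rad each way for a turn. Its arguments: {"type":"object","properties":{"motion":{"type":"array","items":{"type":"object","properties":{"tx":{"type":"number"},"ty":{"type":"number"},"tz":{"type":"number"},"twist":{"type":"number"}}}},"gripper":{"type":"number"},"squeeze":{"type":"number"}},"required":["motion"]}

```bash
ls; mkdir -p pics; python3 - <<'E'
from cell import arm
import cv2
s=arm.observe();print({k:s[k] for k in s})
for n in("top","scene","wrist"):
    im=arm.get_image(n);cv2.imwrite(f"pics/{n}0.png",im[:,:,::-1]);c=arm.calibration(n);print(n,c["K"],c["T"])
E
```

```text
pics
{'clock': 0.0, 'joints': array([-1.41764636,  0.43523855,  0.02497437,  1.57409687, -0.01159487,
        1.13399945, -0.07510807]), 'dq': array([ 0.00027012, -0.00133147, -0.00109286, -0.00090717, -0.0011792 ,
       -0.00084352, -0.00048746]), 'joint_efforts': array([-3.96645055e-05, -6.67850804e+01,  9.85117704e-01, -3.14462471e+01,
       -6.05774671e-02,  4.26743086e-02,  1.85640206e-04]), 'position': array([0.15803512, 0.60415885, 0.22593541]), 'ee_rot': array([-4.00750092e-01, -3.11587226e+00,  2.50755787e-03]), 'force': array([0.63225056, 0.25497524, 0.63955178]), 'ft_torque': array([ 0.03116261,  0.00577317, -0.03328929]), 'gripper_force': 0.0, 'width': 1.0011173494689725}
top [[455.46122527   0.         318.84762906]
 [  0.         455.46122527 201.88152527]
 [  0.           0.           1.        ]] [[ 2.14914397e-02 -9.97142345e-01  7.24241762e-02  4.79539799e-01]
 [-9.99769031e-01 -2.14307487e-02  1.61505291e-03 -6.82694090e-02]
 [-5.83333274e-05 -7.24421582e-02 -9.97372614e-01  1.28532866e+00]
 [ 0.00000000e+00  0.00000000e+00  0.00000000e+00  1.00000000e+00]]
scene [[365.54683031   0.         321.07341745]
 [  0.         365.54683031 197.18633685]
 [  0.           0.           1.        ]] [[ 0.88870701  0.35596517 -0.28894403  0.82345255]
 [ 0.45844191 -0.68231386  0.56945484 -0.53656555]
 [ 0.00555557 -0.63854256 -0.76956646  0.7389631 ]
 [ 0.          0.          0.          1.        ]]
wrist [[309.70691629   0.         321.02307149]
 [  0.         309.70691629 196.79789492]
 [  0.           0.           1.        ]] [[ 0.25373549  0.93551218  0.24583585  0.09213805]
 [ 0.96727209 -0.24494819 -0.06621998  0.62138637]
 [-0.00173255  0.25459252 -0.96704687  0.38353097]
 [ 0.          0.          0.          1.        ]]
```

View pics/top0.png

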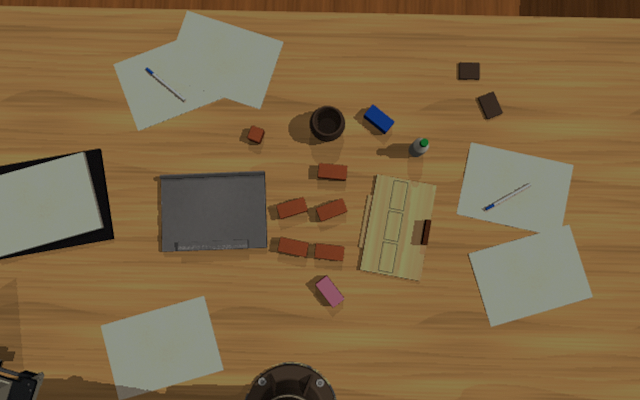

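View pics/scene0.png

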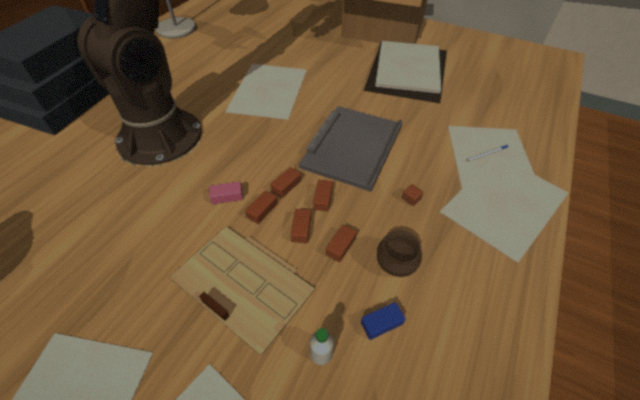

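Top view: the whole red bricks are at (332,172), (292,208), (331,210), (293,247) and (329,252), so five. Blue (379,119) and pink (330,291) are decoys, and the half brick is at (256,135). The board is at (398,228), with its tongue to the left and its rib at (426,232). The base is at (214,212), with its lip at the bottom (212,245). Next I'll measure by fitting box silhouettes.

```bash
cat > h.py <<'E'
import numpy as np, cv2
from cell import arm
from scipy.optimize import minimize
from scipy.spatial.transform import Rotation as R
def proj(P,c,wrist=False):
    K,T=np.array(c["K"]),np.array(c["T"]); p=(np.asarray(P)-T[:3,3])@T[:3,:3]
    if wrist:
        r=np.hypot(p[:,0],p[:,1]); th=np.arctan2(r,p[:,2]); q=p[:,:2]/np.maximum(r,1e-9)[:,None]*th[:,None]
    else: q=p[:,:2]/p[:,2:]
    return q*K[0,0]+K[:2,2]
def ray(uv,c,z,wrist=False):
    K,T=np.array(c["K"]),np.array(c["T"]); q=(np.asarray(uv,float)-K[:2,2])/K[0,0]
    if wrist:
        th=np.linalg.norm(q); d=np.r_[q/max(th,1e-9)*np.sin(th),np.cos(th)]
    else: d=np.r_[q,1]
    d=T[:3,:3]@d; return T[:3,3]+d*(z-T[2,3])/d[2]
def box(x,y,a,L,W,z0,z1):
    c,s=np.cos(a),np.sin(a)
    return np.array([[x+c*u-s*v,y+s*u+c*v,z] for z in(z0,z1) for u,v in((L/2,W/2),(-L/2,W/2),(-L/2,-W/2),(L/2,-W/2))])
def sil(P,c,wrist=False):
    m=np.zeros((400,640),np.uint8)
    h=cv2.convexHull(proj(P,c,wrist).astype(np.float32))
    cv2.fillPoly(m,[np.round(h*256).astype(np.int32)],255,cv2.LINE_AA,8); return m/255.
def fit(region,c,L,W,z0,z1,wrist=False,init=None):
    g=cv2.GaussianBlur(region.astype(np.float32),(0,0),1)
    f=lambda p:np.abs(cv2.GaussianBlur(sil(box(*p,L,W,z0,z1),c,wrist),(0,0),1)-g).sum()
    ys,xs=np.nonzero(region); x,y=ray((xs.mean(),ys.mean()),c,(z0+z1)/2,wrist)[:2]
    best=None
    for a in (np.arange(0,np.pi,np.pi/8) if init is None else [init]):
        r=minimize(f,[x,y,a],method="Nelder-Mead",options=dict(initial_simplex=[[x,y,a],[x+.01,y,a],[x,y+.01,a],[x,y,a+.2]],xatol=1e-4,fatol=.1))
        if best is None or r.fun<best.fun: best=r
    return best.x,best.fun/region.sum()
def tool():
    s=arm.observe(); m=R.from_rotvec(s["ee_rot"]).as_matrix(); return s,np.array(s["position"]),m
def plan(*tg):
    """tg: (x,y,z,yaw of tool y axis, mod pi, or None); prints shift after twist, and twist"""
    s,p,m=tool()
    for t in tg:
        a=0
        if t[3] is not None:
            ty=m[:,1]; cur=np.arctan2(ty[1],ty[0]); d=(t[3]-cur+np.pi/2)%np.pi-np.pi/2
            a=-d  # tool z down
            m=m@R.from_rotvec([0,0,a]).as_matrix()
        d=m.T@(np.array(t[:3])-p); p=np.array(t[:3],float)
        print("twist %.3f (%.0fdeg) then tx %.4f ty %.4f tz %.4f"%(a/(np.pi/2),np.degrees(a),*d))
E
cat > m.py <<'E'
from h import *
c=arm.calibration("top"); arm.get_image("top")
for i in ["brick0_c","half_brick_c","pot_mid","glue_mid","base_seat","board_grip"]:
    for d in arm.regions_of("top",i):
        if d["conf"]<.3: continue
        r=d["region"]; print(i,round(d["conf"],2),np.round(np.array(d["point"])*[640,400]),r.sum(),end=" ")
        if i=="brick0_c": print(np.round(fit(r,c,.08,.04,0,.032)[0],4))
        elif i=="board_grip": print(np.round(fit(r,c,.177,.272,0,.010)[0],4))
        elif i=="base_seat": print(np.round(fit(r,c,.215,.290,0,.026)[0],4))
        else: print(np.round(ray(np.array(d["point"])*[640,400],c,.03),3))
for cam in("top","scene"):
  cc=arm.calibration(cam)
  if cam=="scene": arm.get_image(cam)
  for i,z in dict(base_seat=.044,base_pocket=.02,base_curb=.02,board_grip=.024,board_tongue=0,slot0=.026,slot1=.026,slot2=.026).items():
    for d in arm.place_of(cam,i)[:2]: print(cam,i,round(d["conf"],2),np.round(np.array(d["point"])*[640,400],1),np.round(ray(np.array(d["point"])*[640,400],cc,z),4))
E
python3 m.py; python3 -c "from h import *;print(tool()[2])"
```

```text
brick0_c 0.92 [329. 291.] 429 [ 0.3285 -0.0992  0.6619]
brick0_c 0.61 [295. 246.] 474 [0.4462 0.0041 1.3682]
brick0_c 0.32 [397. 227.] 6211 [ 0.5085 -0.3344  0.38  ]
half_brick_c 0.57 [256. 130.] 232 [0.768 0.114 0.03 ]
pot_mid 0.83 [327. 121.] 968 [ 0.797 -0.085  0.03 ]
pot_mid 0.49 [214. 212.] 8056 [0.536 0.223 0.03 ]
glue_mid 0.77 [417. 148.] 304 [ 0.726 -0.338  0.03 ]
base_seat 0.86 [212. 209.] 8057 [0.5417 0.2263 3.2026]
board_grip 0.84 [395. 227.] 6276 [ 0.5085 -0.2834  1.4057]
top base_seat 0.67 [207.9 179.6] [0.6244 0.2393 0.044 ]
top base_seat 0.64 [212.9 179.4] [0.6252 0.2255 0.044 ]
top base_pocket 0.71 [213.1 244.5] [0.447  0.2237 0.02  ]
top base_curb 0.62 [210.5 179.5] [0.6277 0.238  0.02  ]
top board_grip 0.92 [427.9 230.8] [ 0.4975 -0.3693  0.024 ]
top board_tongue 0.82 [359.8 219.7] [ 0.5249 -0.1828  0.    ]
top slot0 0.88 [395.9 245.9] [ 0.454  -0.2809  0.026 ]
top slot0 0.87 [398.9 226.2] [ 0.5084 -0.2887  0.026 ]
top slot1 0.88 [395.9 245.9] [ 0.454  -0.2809  0.026 ]
top slot1 0.87 [398.9 226.2] [ 0.5084 -0.2887  0.026 ]
top slot2 0.88 [395.9 245.9] [ 0.454  -0.28
[... 224 characters left out ...]
.44   0.2353 0.02  ]
scene base_curb 0.58 [381.5 152.4] [0.6301 0.2224 0.02  ]
scene board_grip 0.62 [212.7 305.6] [ 0.4908 -0.3645  0.024 ]
scene board_tongue 0.77 [273.6 253.6] [ 0.5263 -0.1924  0.    ]
scene slot0 0.88 [269.9 294.2] [ 0.5815 -0.2906  0.026 ]
scene slot0 0.79 [240.6 261.7] [ 0.483  -0.2556  0.026 ]
scene slot1 0.88 [269.9 294.2] [ 0.5815 -0.2906  0.026 ]
scene slot1 0.79 [240.6 261.7] [ 0.483  -0.2556  0.026 ]
scene slot2 0.88 [269.9 294.2] [ 0.5815 -0.2906  0.026 ]
scene slot2 0.79 [240.6 261.7] [ 0.483  -0.2556  0.026 ]
[[-9.67444916e-01  2.53081677e-01 -9.58784555e-06]
 [ 2.53081676e-01  9.67444915e-01  4.38803558e-05]
 [ 2.03810264e-05  4.00253190e-05 -9.99999999e-01]]
```

Request:
move_arm:
  motion:
    - {"tx":-0.032,"ty":-0.02,"tz":-0.004}
    - {"tx":-0.032,"ty":-0.02,"tz":-0.004}
    - {"tx":-0.032,"ty":-0.02,"tz":-0.004}
    - {"tx":-0.032,"ty":-0.02,"tz":-0.004}
    - {"tx":-0.032,"ty":-0.02,"tz":-0.004}
    - {"tx":-0.032,"ty":-0.02,"tz":-0.004}
    - {"tx":-0.032,"ty":-0.02,"tz":-0.004}
    - {"tx":-0.032,"ty":-0.02,"tz":-0.004}
    - {"tx":-0.032,"ty":-0.02,"tz":-0.004}
    - {"tx":-0.032,"ty":-0.02,"tz":-0.004}
    - {"tx":-0.032,"ty":-0.02,"tz":-0.004}
    - {"tx":-0.032,"ty":-0.02,"tz":-0.004}

```text
invalid input
```

Request:
move_arm:
  motion:
    - {"twist":0.0785}
    - {"twist":0.0785}
    - {"twist":0.0785}
    - {"twist":0.0785}
    - {"twist":0.0785}
    - {"twist":0.0785}
    - {"twist":0.0785}
    - {"twist":0.0785}
    - {"twist":0.0785}
    - {"twist":0.0785}
    - {"twist":0.0785}
    - {"twist":0.0785}

```text
invalid input
```

```bash
python3 - <<'E'
from h import *
c=arm.calibration("wrist"); im=arm.get_image("wrist"); cv2.imwrite("pics/w1.png",im[:,:,::-1])
np.save("w1.npy",c["T"])
# overlay base model
for i,z in dict(base_seat=.044,base_pocket=.02,base_curb=.02).items():
    for d in arm.place_of("wrist",i)[:2]: print(i,round(d["conf"],2),np.round(np.array(d["point"])*[640,400],1),np.round(ray(np.array(d["point"])*[640,400],c,z,True),4))
for d in arm.regions_of("wrist","base_seat")[:1]: print(d["conf"],d["region"].sum(),fit(d["region"],c,.215,.29,0,.026,True,init=.06))
plan((.4955,-.36,.2,-.165))
E
```

```text
base_seat 0.61 [ 31.  378.7] [ 0.4863 -0.3332  0.044 ]
twist 0.942 (85deg) then tx -0.8962 ty 0.4912 tz 0.0267
```

View pics/w1.png

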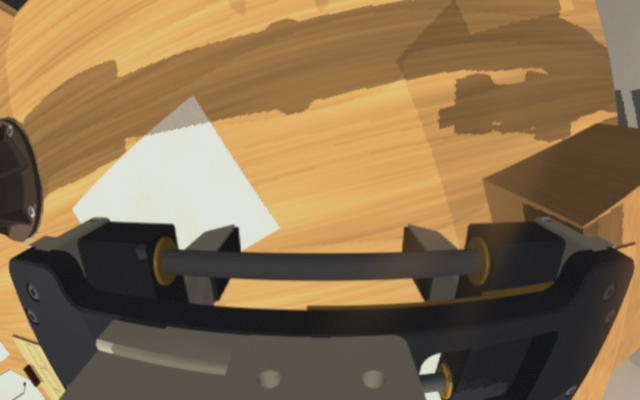

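The picture shows only table and paper, because the arm did not move. I'll give all four numbers in each row.

Request:
move_arm:
  motion:
    - {"tx":-0.032,"ty":-0.02,"tz":-0.004,"twist":0}

```text
clock: 1.7
position: [0.1793, 0.5797, 0.2299]
ee_rot: [-0.389, -3.114, -0.001]
force: [0.3, 0.2, 0.3]
width: 1.002
gripper_force: 0.0
```

Request:
move_arm:
  motion:
    - {"tx":-0.034,"ty":-0.02,"tz":-0.002,"twist":0}
    - {"tx":-0.034,"ty":-0.02,"tz":-0.002,"twist":0}
    - {"tx":-0.034,"ty":-0.02,"tz":-0.002,"twist":0}
    - {"tx":-0.034,"ty":-0.02,"tz":-0.002,"twist":0}
    - {"tx":-0.034,"ty":-0.02,"tz":-0.002,"twist":0}
    - {"tx":-0.034,"ty":-0.02,"tz":-0.002,"twist":0}
    - {"tx":-0.034,"ty":-0.02,"tz":-0.002,"twist":0}
    - {"tx":-0.034,"ty":-0.02,"tz":-0.002,"twist":0}
    - {"tx":-0.034,"ty":-0.02,"tz":-0.002,"twist":0}
    - {"tx":-0.034,"ty":-0.02,"tz":-0.002,"twist":0}
    - {"tx":-0.034,"ty":-0.02,"tz":-0.002,"twist":0}

```text
clock: 2.8
position: [0.4912, 0.2685, 0.253]
ee_rot: [0.401, 3.116, 0.001]
force: [0.5, 1.5, 0.1]
width: 1.002
gripper_force: 0.0
```

Request:
move_arm:
  motion:
    - {"tx":0,"ty":0,"tz":0,"twist":0.0785}
    - {"tx":0,"ty":0,"tz":0,"twist":0.0785}
    - {"tx":0,"ty":0,"tz":0,"twist":0.0785}
    - {"tx":0,"ty":0,"tz":0,"twist":0.0785}
    - {"tx":0,"ty":0,"tz":0,"twist":0.0785}
    - {"tx":0,"ty":0,"tz":0,"twist":0.0785}
    - {"tx":0,"ty":0,"tz":0,"twist":0.0785}
    - {"tx":0,"ty":0,"tz":0,"twist":0.0785}
    - {"tx":0,"ty":0,"tz":0,"twist":0.0785}
    - {"tx":0,"ty":0,"tz":0,"twist":0.0785}
    - {"tx":0,"ty":0,"tz":0,"twist":0.0785}
    - {"tx":0,"ty":0,"tz":0,"twist":0.0785}

```text
clock: 4.0
position: [0.4902, 0.2698, 0.2528]
ee_rot: [-2.402, -2.025, -0.0]
force: [0.3, 0.5, 0.6]
width: 0.999
gripper_force: 0.0
```

```bash
python3 - <<'E'
from h import *
c=arm.calibration("wrist"); im=arm.get_image("wrist"); cv2.imwrite("pics/w1.png",im[:,:,::-1])
for i,z in dict(base_seat=.044,base_pocket=.02,base_curb=.02).items():
    for d in arm.place_of("wrist",i)[:2]: print(i,round(d["conf"],2),np.round(np.array(d["point"])*[640,400],1),np.round(ray(np.array(d["point"])*[640,400],c,z,True),4))
print(tool()[1],tool()[0]["joints"])
plan((.4955,-.36,.2,-.165))
E
```

```text
base_seat 0.79 [430.2 188. ] [0.6236 0.2295 0.044 ]
base_pocket 0.89 [295.1 212.7] [0.4468 0.2197 0.02  ]
base_curb 0.64 [430.5 178.7] [0.6332 0.2352 0.02  ]
[0.49013102 0.26982742 0.25276326] [-0.96881026  0.32002309  0.49278019  1.7281416  -0.16491155  1.13455767
 -0.5881736 ]
twist 0.003 (0deg) then tx -0.6204 ty 0.1087 tz 0.0528
```

View pics/w1.png

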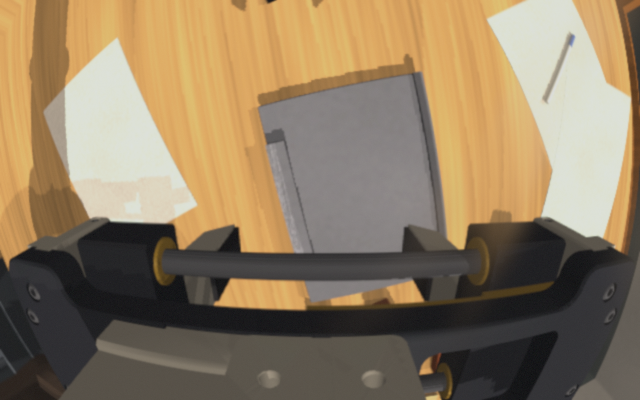

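The wrist view shows the base with its lip on the left (290,195) and its curb on the right (430,150). I'll refine the base and bricks by colour in the top picture while moving to the rib.

```bash
cat > seg.py <<'E'
from h import *
def bricks(im,c,z0=0,zs=None,roi=None):
    hsv=cv2.cvtColor(np.ascontiguousarray(im),cv2.COLOR_RGB2HSV); i=im.astype(int)
    m=(((hsv[...,0]<10)|(hsv[...,0]>172))&(hsv[...,1]>125)&(i[...,0]>55)&(i[...,0]>i[...,2]+35)).astype(np.uint8)
    n,l,st,ce=cv2.connectedComponentsWithStats(m); out=[]
    for k in range(1,n):
        if 150<st[k,4]<900:
            p,e=fit(l==k,c,.08,.04,z0,z0+.032); out.append((ce[k],st[k,4],p,e))
            print(np.round(ce[k]),st[k,4],np.round(p,4),round(e,2))
    return out
E
python3 - <<'E'
from seg import *
c=arm.calibration("top"); im=cv2.imread("pics/top0.png")[:,:,::-1]
bricks(im,c)
hsv=cv2.cvtColor(np.ascontiguousarray(im),cv2.COLOR_RGB2HSV)
m=((hsv[...,1]<60)&(hsv[...,2]<120)).astype(np.uint8); m[:, :130]=0
m=cv2.morphologyEx(m,cv2.MORPH_OPEN,np.ones((3,3)));m=cv2.morphologyEx(m,cv2.MORPH_CLOSE,np.ones((7,7)))
n,l,st,ce=cv2.connectedComponentsWithStats(m)
for k in range(1,n):
    if st[k,4]>5000: print(st[k],ce[k],fit(l==k,c,.215,.29,0,.026,init=.06),fit(l==k,c,.215,.29,0,.020,init=.06))
crop=np.hstack([cv2.resize(im[160:265,150:280],None,fx=3,fy=3,interpolation=2),cv2.resize(im[165:290,350:450],None,fx=2.52,fy=2.52,interpolation=2)[:315]])
cv2.imwrite("pics/crop1.png",crop[:,:,::-1])
E
```

```text
[255. 134.] 175 [0.7629 0.1205 0.6602] 1.83
[332. 171.] 369 [ 0.6578 -0.0994  1.593 ] 0.33
[292. 208.] 374 [0.5527 0.0074 1.9891] 0.28
[331. 210.] 365 [ 0.5496 -0.0979  1.9837] 0.27
[293. 247.] 379 [0.4464 0.0028 1.4786] 0.27
[329. 252.] 377 [ 0.4334 -0.0994  1.5248] 0.25
[ 160  171  107   80 7960] [213.26042714 210.9589196 ] (array([0.53853735, 0.22555533, 0.0620035 ]), np.float64(0.05624833965783222)) (array([0.54200696, 0.22935967, 0.04670431]), np.float64(0.04903604501609497))
```

View pics/crop1.png

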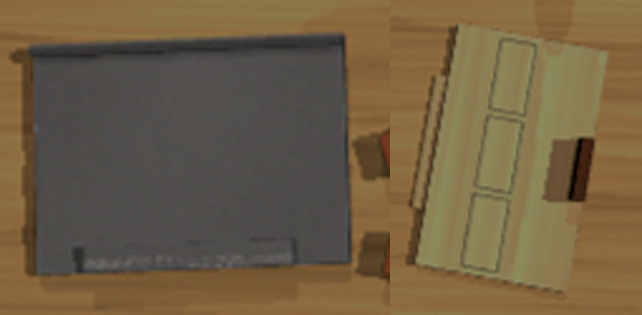

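Request:
move_arm:
  motion:
    - {"tx":-0.04,"ty":0.007,"tz":0,"twist":0}
    - {"tx":-0.04,"ty":0.007,"tz":0,"twist":0}
    - {"tx":-0.04,"ty":0.007,"tz":0,"twist":0}
    - {"tx":-0.04,"ty":0.007,"tz":0,"twist":0}
    - {"tx":-0.04,"ty":0.007,"tz":0,"twist":0}
    - {"tx":-0.04,"ty":0.007,"tz":0,"twist":0}
    - {"tx":-0.04,"ty":0.007,"tz":0,"twist":0}
    - {"tx":-0.04,"ty":0.007,"tz":0,"twist":0}
    - {"tx":-0.04,"ty":0.007,"tz":0,"twist":0}
    - {"tx":-0.04,"ty":0.007,"tz":0,"twist":0}
    - {"tx":-0.04,"ty":0.007,"tz":0,"twist":0}
    - {"tx":-0.04,"ty":0.007,"tz":0,"twist":0}

```text
clock: 5.4
position: [0.4942, -0.2191, 0.2529]
ee_rot: [2.393, 2.036, 0.001]
force: [1.2, 0.5, -0.5]
width: 0.997
gripper_force: 0.0
```

Request:
move_arm:
  motion:
    - {"tx":-0.035,"ty":0.006,"tz":0.015,"twist":0}
    - {"tx":-0.035,"ty":0.006,"tz":0.015,"twist":0}
    - {"tx":-0.035,"ty":0.006,"tz":0.01,"twist":0}
    - {"tx":-0.035,"ty":0.006,"tz":0.01,"twist":0}
    - {"tx":0,"ty":0,"tz":0,"twist":0}

```text
clock: 5.9
position: [0.4926, -0.3648, 0.2015]
ee_rot: [2.399, 2.027, -0.005]
force: [0.5, 0.0, 1.3]
width: 0.998
gripper_force: 0.0
```

```bash
python3 - <<'E'
from h import *
c=arm.calibration("wrist"); im=arm.get_image("wrist"); cv2.imwrite("pics/w2.png",im[:,:,::-1])
for i,z in dict(board_grip=.024,board_tongue=.0,slot0=.01).items():
    for d in arm.place_of("wrist",i)[:3]: print(i,round(d["conf"],2),np.round(np.array(d["point"])*[640,400],1),np.round(ray(np.array(d["point"])*[640,400],c,z,True),4))
print(tool()[1],tool()[0]["joints"])
E
```

```text
board_grip 0.86 [323.3 178. ] [ 0.4949 -0.3647  0.024 ]
board_tongue 0.59 [323.4  27.5] [ 0.524  -0.1939  0.    ]
board_tongue 0.37 [321.  176.2] [ 0.4919 -0.3669  0.    ]
slot0 0.96 [322.8  95.5] [ 0.5095 -0.2749  0.01  ]
slot0 0.93 [277.8  95.1] [ 0.4603 -0.2653  0.01  ]
slot0 0.91 [236.7  98.2] [ 0.413  -0.2587  0.01  ]
[ 0.49541492 -0.3587069   0.2027394 ] [ 0.07946525  0.49110936  0.68508984  1.67788921 -0.34305043  1.09622507
  0.70335101]
```

View pics/w2.png

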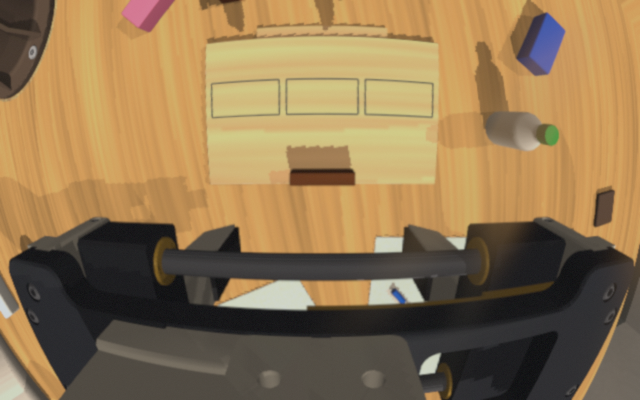

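The board is square to the tool, with its rib at (322,178), its tongue on the far side and the bottle on the right, clear. Now I descend part-way and check again.

```bash
python3 - <<'E'
from h import *
plan((.495,-.364,.1,-.165))
E
```

```text
twist 0.002 (0deg) then tx -0.0054 ty 0.0004 tz 0.1027
```

Request:
move_arm:
  motion:
    - {"tx":-0.005,"ty":0,"tz":0.025,"twist":0}
    - {"tx":0,"ty":0,"tz":0.025,"twist":0}
    - {"tx":0,"ty":0,"tz":0.025,"twist":0}
    - {"tx":0,"ty":0,"tz":0.025,"twist":0}
    - {"tx":0,"ty":0,"tz":0,"twist":0}
    - {"tx":0,"ty":0,"tz":0,"twist":0}

```text
clock: 6.7
position: [0.4948, -0.3637, 0.1034]
ee_rot: [-2.395, -2.033, -0.001]
force: [-0.2, -0.3, 0.8]
width: 0.999
gripper_force: 0.0
```

```bash
python3 - <<'E'
from h import *
for k in range(2):
    c=arm.calibration("wrist"); im=arm.get_image("wrist")
    for i,z in dict(board_grip=.024,slot1=.01).items():
        for d in arm.place_of("wrist",i)[:3]: print(i,round(d["conf"],2),np.round(np.array(d["point"])*[640,400],1),np.round(ray(np.array(d["point"])*[640,400],c,z,True),4))
    print(tool()[1])
cv2.imwrite("pics/w3.png",im[:,:,::-1])
# rib by colour
i=im.astype(int); m=((i.sum(2)<190)&(i[...,0]>i[...,2]*1.5)).astype(np.uint8); m[225:]=0
n,l,st,ce=cv2.connectedComponentsWithStats(m)
for k in range(1,n):
    if st[k,4]>300: print(st[k],ce[k])
plan((.495,-.364,.016,-.165))
E
```

```text
slot1 0.92 [318.   88.3] [ 0.5073 -0.2734  0.01  ]
slot1 0.85 [250.7  86.7] [ 0.4539 -0.2616  0.01  ]
slot1 0.84 [430.2  94.4] [ 0.5989 -0.2899  0.01  ]
[ 0.49519549 -0.36484329  0.10440229]
board_grip 0.71 [317.2 198.6] [ 0.4929 -0.3608  0.024 ]
board_grip 0.55 [576.4 142.6] [ 0.757  -0.3466  0.024 ]
board_grip 0.33 [315.9  73.3] [ 0.5082 -0.2641  0.024 ]
slot1 0.92 [314.7  74.1] [ 0.5073 -0.2626  0.01  ]
slot1 0.89 [319.   88.6] [ 0.5087 -0.2749  0.01  ]
slot1 0.82 [429.7  89.7] [ 0.6002 -0.2873  0.01  ]
[ 0.49478305 -0.3647484   0.10375771]
[274 190  89  10 789] [317.76552598 194.17237009]
twist 0.000 (0deg) then tx 0.0008 ty -0.0001 tz 0.0878
```

View pics/w3.png

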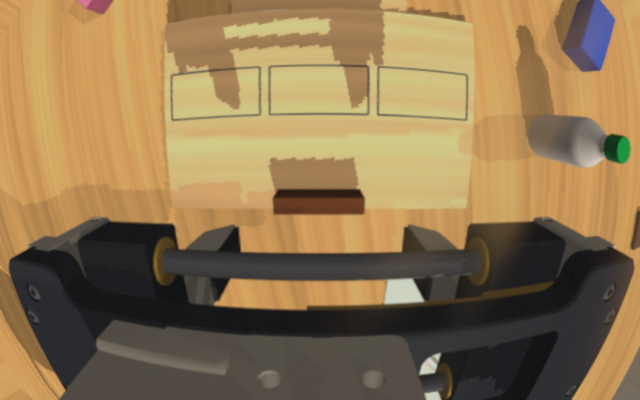

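The rib's top face spans (274–363, 190–200), with its front face below that. I'll compute its position.

```bash
python3 - <<'E'
from h import *
c=arm.calibration("wrist")
for uv,z in(((318.3,194.5),.038),((318.5,213),.01),((274,190),.038),((363,190),.038),((274,200),.038),((363,200),.038),((172,208),.01),((467,207.5),.01)): print(ray(uv,c,z,True))
E
```

```text
[ 0.49460487 -0.35385547  0.038     ]
[ 0.49069229 -0.376938    0.01      ]
[ 0.46255591 -0.34496731  0.038     ]
[ 0.52804769 -0.3559247   0.038     ]
[ 0.46099002 -0.35255322  0.038     ]
[ 0.52703776 -0.36359611  0.038     ]
[ 0.35834479 -0.3511387   0.01      ]
[ 0.62554678 -0.39532313  0.01      ]
```

Rows 200–213 are the rib's top face, since the camera sits on the board side. That puts the rib centre at about (0.494,-0.363), right under the tool. I go down and close gently.

Request:
move_arm:
  motion:
    - {"tx":0.001,"ty":0,"tz":0.03,"twist":0}
    - {"tx":0,"ty":0,"tz":0.03,"twist":0}
    - {"tx":0,"ty":0,"tz":0.015,"twist":0}
    - {"tx":0,"ty":0,"tz":0.012,"twist":0}
    - {"tx":0,"ty":0,"tz":0,"twist":0}
    - {"tx":0,"ty":0,"tz":0,"twist":0}

```text
clock: 7.6
position: [0.4947, -0.3641, 0.0164]
ee_rot: [2.396, 2.03, 0.0]
force: [0.1, 0.3, 0.2]
width: 1.001
gripper_force: 0.0
```

Request:
move_arm:
  motion:
    - {"tx":0,"ty":0,"tz":0,"twist":0}
    - {"tx":0,"ty":0,"tz":0,"twist":0}
    - {"tx":0,"ty":0,"tz":0,"twist":0}
    - {"tx":0,"ty":0,"tz":0,"twist":0}
    - {"tx":0,"ty":0,"tz":0,"twist":0}
    - {"tx":0,"ty":0,"tz":0,"twist":0}
    - {"tx":0,"ty":0,"tz":0,"twist":0}
    - {"tx":0,"ty":0,"tz":0,"twist":0}
  gripper: 1
  squeeze: 8

```text
clock: 8.4
position: [0.4945, -0.3637, 0.0162]
ee_rot: [2.396, 2.031, 0.0]
force: [-1.8, 1.1, 6.4]
width: 0.761
gripper_force: 8.0
```

Request:
move_arm:
  motion:
    - {"tx":0,"ty":0,"tz":-0.005,"twist":0}
    - {"tx":0,"ty":0,"tz":-0.005,"twist":0}
    - {"tx":0,"ty":0,"tz":-0.005,"twist":0}
    - {"tx":0.001,"ty":0,"tz":-0.005,"twist":0}
    - {"tx":0.001,"ty":0,"tz":-0.005,"twist":0}
    - {"tx":0.001,"ty":0,"tz":-0.005,"twist":0}
    - {"tx":0,"ty":0,"tz":0,"twist":0}
    - {"tx":0,"ty":0,"tz":0,"twist":0}
    - {"tx":0,"ty":0,"tz":0,"twist":0}

```text
clock: 9.3
position: [0.495, -0.3609, 0.0458]
ee_rot: [2.397, 2.03, 0.0]
force: [-0.8, -1.1, -1.7]
width: 0.762
gripper_force: 8.0
```

```bash
python3 - <<'E'
from h import *
s=arm.observe(); print(s["force"],s["ft_torque"])
a=arm.get_image("wrist"); b=arm.get_image("scene")
cv2.imwrite("pics/w4.png",np.vstack([a[:230],b[200:400]])[:,:,::-1])
E
```

```text
[-0.77992785 -1.10702259 -1.6674989 ] [-0.1568442  -0.05145265 -0.05596638]
```

View pics/w4.png

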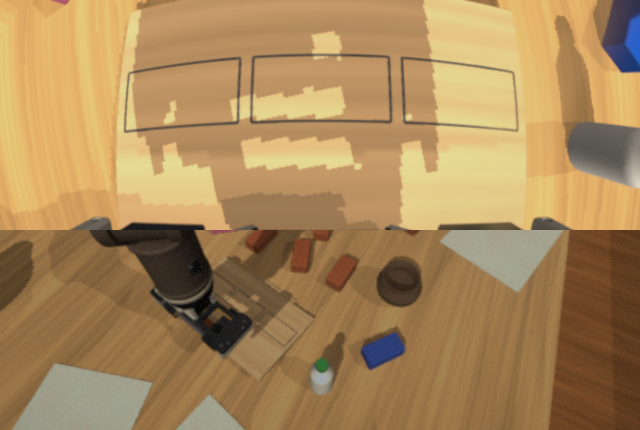

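The load is about half the board's weight, so the board has pivoted with its tongue still on the table. I clamp hard, lift, and measure the tilt from the pencilled outlines.

Request:
move_arm:
  motion:
    - {"tx":0,"ty":0,"tz":0,"twist":0}
    - {"tx":0,"ty":0,"tz":0,"twist":0}
    - {"tx":0,"ty":0,"tz":0,"twist":0}
    - {"tx":0,"ty":0,"tz":-0.01,"twist":0}
    - {"tx":0,"ty":0,"tz":-0.02,"twist":0}
    - {"tx":0,"ty":0,"tz":-0.03,"twist":0}
    - {"tx":0,"ty":0,"tz":-0.03,"twist":0}
    - {"tx":0,"ty":0,"tz":-0.03,"twist":0}
    - {"tx":0,"ty":0,"tz":-0.03,"twist":0}
    - {"tx":0,"ty":0,"tz":-0.01,"twist":0}
    - {"tx":0,"ty":0,"tz":0,"twist":0}
    - {"tx":0,"ty":0,"tz":0,"twist":0}
  squeeze: 60

```text
clock: 10.6
position: [0.4943, -0.3598, 0.2044]
ee_rot: [-2.395, -2.03, 0.001]
force: [-0.9, -0.1, -4.9]
width: 0.759
gripper_force: 60.0
```

```bash
python3 - <<'E'
from h import *
s=arm.observe(); print(s["force"],s["ft_torque"],s["position"])
np.save("c4.npy",arm.calibration("wrist")["T"])
a=arm.get_image("wrist"); b=arm.get_image("scene")
cv2.imwrite("pics/w5.png",np.vstack([a[:230],b[200:400]])[:,:,::-1])
E
```

```text
[-0.88207356 -0.06054375 -4.91397703] [-0.32644127  0.09981424  0.06133105] [ 0.49430359 -0.35980969  0.20439844]
```

View pics/w5.png

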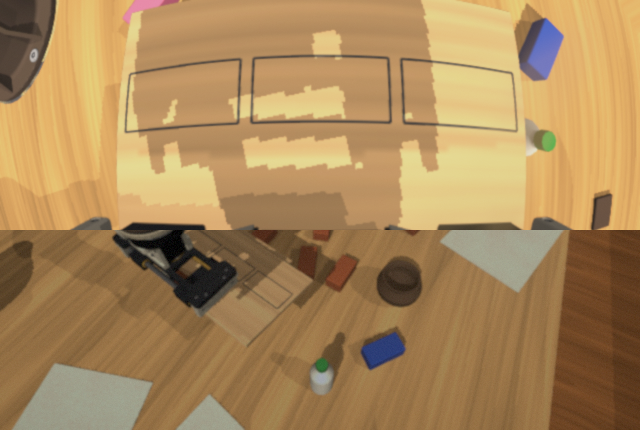

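The board is held tilted and unchanged relative to the hand. Next I solve its pose in the tool frame from the 12 outline corners.

```bash
python3 - <<'E'
from h import *
from scipy.optimize import least_squares
uv=np.array([(127,73),(240,58),(239,122),(125,131),(253,56),(389,55),(391,122),(251,122),(403,58),(514,73),(517,130),(405,122)],float)
s,p,m=tool(); c=arm.calibration("wrist")
def pts(q):
    L,W=q[5:]; P=[]
    for yc in(-.088,0,.088):
        P+=[(-.089-W/2,yc-L/2,-.014),(-.089-W/2,yc+L/2,-.014),(-.089+W/2,yc+L/2,-.014),(-.089+W/2,yc-L/2,-.014)]
    # board->tool nominal: bx=-tx, by=ty, bz=-tz ; tilt: rib up = rotation about board y by -th
    A=np.diag([-1.,1,-1])@R.from_euler("zy",[q[4],-q[3]]).as_matrix()
    t=np.array(P)@A.T+q[:3]
    return p+t@m.T
r=least_squares(lambda q:(proj(pts(q),c,True)-uv).ravel(),[0,0,-.019,.15,0,.08,.04])
print(np.round(r.x,4),np.sqrt(np.mean(r.fun**2)))
np.save("grip.npy",r.x)
E
```

```text
[-0.0013  0.0003 -0.0031  0.1202  0.0011  0.08    0.0394] 0.5240250745984482
```

```bash
python3 - <<'E'
from h import *
im=cv2.imread("pics/w1.png"); cr=im[60:300,240:460]
cr=np.clip(cv2.resize(cr,None,fx=2.5,fy=2.5,interpolation=cv2.INTER_CUBIC).astype(float)*1.5,0,255)
cv2.imwrite("pics/w1c.png",cr)
c=arm.calibration("top")
for uv,z in(((211.8,240.7),.036),((212.3,176.5),.02),((161.5,175.6),.02),((264.6,172.7),.02)): print(ray(uv,c,z))
plan((.5,-.1,.25,None)); print(tool()[0]["joints"])
E
```

```text
[0.45761364 0.22399728 0.036     ]
[0.63617625 0.23323312 0.02      ]
[0.63565625 0.37539869 0.02      ]
[0.65001993 0.08731548 0.02      ]
twist 0.000 (0deg) then tx 0.2573 ty -0.0369 tz -0.0457
[ 0.07817544  0.49226385  0.69114953  1.67519804 -0.34385272  1.10239911
  0.7047765 ][ WARN:0@0.212] global loadsave.cpp:1063 imwrite_ Unsupported depth image for selected encoder is fallbacked to CV_8U.
```

View pics/w1c.png

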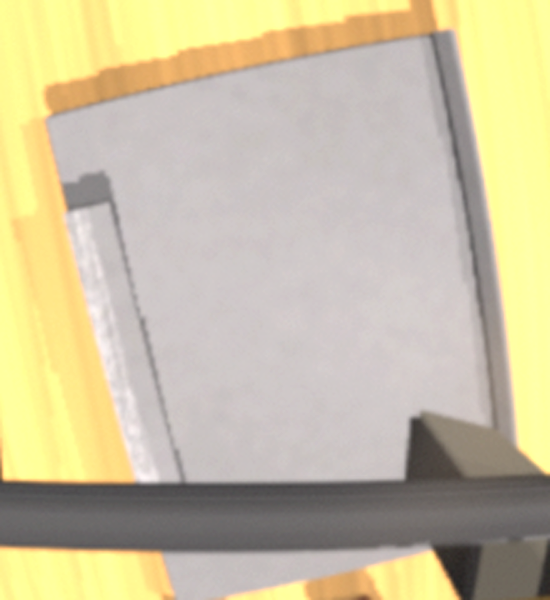

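```bash
python3 - <<'E'
from h import *
s,p,m=tool(); c=arm.calibration("wrist"); T=np.array(c["T"])
M=np.eye(4);M[:3,:3]=m;M[:3,3]=p; rel=np.linalg.inv(M)@T
M0=np.eye(4);M0[:3,:3]=R.from_rotvec([-2.402,-2.025,0]).as_matrix();M0[:3,3]=[0.49013,0.26983,0.25276]
c0=dict(K=c["K"],T=M0@rel)
P={}
for n,uv,z in(("lipA",(110,203),.036),("lipB",(185,483),.036),("lipback",(66,211),.036),("cornL+",(48,118),.02),("curbA",(433,37),.02),("curbB",(492,420),.02),("curboutA",(453,32),.032),("botL",(175,597),.02),("botR",(425,550),.02)):
    P[n]=ray(np.array(uv)/2.5+[240,60],c0,z,True); print(n,np.round(P[n],4))
print("yaw lip",np.arctan2(*(P["lipA"]-P["lipB"])[:2]*[-1,1]),"curb",np.arctan2(*(P["curbA"]-P["curbB"])[:2]*[-1,1]))
a=.055; X=np.array([np.cos(a),np.sin(a)]);Y=np.array([-X[1],X[0]])
for n in P: print(n,np.round([P[n][:2]@X,P[n][:2]@Y],4))
E
```

```text
lipA [0.4526 0.3157 0.036 ]
lipB [0.4626 0.1647 0.036 ]
lipback [0.4306 0.3159 0.036 ]
cornL+ [0.4274 0.3635 0.02  ]
curbA [0.6275 0.374  0.02  ]
curbB [0.6376 0.1626 0.02  ]
curboutA [0.6346 0.3744 0.032 ]
botL [0.4415 0.0836 0.02  ]
botR [0.5928 0.0869 0.02  ]
yaw lip 0.06621726768309281 curb 0.0477084956114511
lipA [0.4693 0.2903]
lipB [0.471 0.139]
lipback [0.4473 0.2917]
cornL+ [0.4467 0.3395]
curbA [0.6471 0.3389]
curbB [0.6456 0.1273]
curboutA [0.6543 0.339 ]
botL [0.4454 0.0592]
botR [0.5967 0.0542]
```

Request:
move_arm:
  motion:
    - {"tx":0.03,"ty":-0.003,"tz":-0.01,"twist":0}
    - {"tx":0.03,"ty":-0.003,"tz":-0.01,"twist":0}
    - {"tx":0.03,"ty":-0.003,"tz":-0.01,"twist":0}
    - {"tx":0.03,"ty":-0.003,"tz":-0.01,"twist":0}
    - {"tx":0.03,"ty":-0.003,"tz":-0.01,"twist":0}
    - {"tx":0.03,"ty":-0.003,"tz":0,"twist":0}
    - {"tx":0.03,"ty":-0.003,"tz":0,"twist":0}
    - {"tx":0.03,"ty":-0.003,"tz":0,"twist":0}
    - {"tx":0.01,"ty":0,"tz":0,"twist":0}
    - {"tx":0,"ty":0,"tz":0,"twist":-0.04}

```text
clock: 11.7
position: [0.5121, -0.1075, 0.2545]
ee_rot: [-2.326, -2.109, 0.002]
force: [0.3, -0.5, -3.5]
width: 0.758
gripper_force: 60.0
```

Request:
move_arm:
  motion:
    - {"tx":0,"ty":0,"tz":0,"twist":-0.08}
    - {"tx":0,"ty":0,"tz":0,"twist":-0.08}
    - {"tx":0,"ty":0,"tz":0,"twist":-0.08}
    - {"tx":0,"ty":0,"tz":0,"twist":-0.08}
    - {"tx":0,"ty":0,"tz":0,"twist":-0.08}
    - {"tx":0,"ty":0,"tz":0,"twist":-0.08}
    - {"tx":0,"ty":0,"tz":0,"twist":-0.08}
    - {"tx":0,"ty":0,"tz":0,"twist":-0.08}
    - {"tx":0,"ty":0,"tz":0,"twist":-0.08}
    - {"tx":0,"ty":0,"tz":0,"twist":-0.08}
    - {"tx":0,"ty":0,"tz":0,"twist":-0.08}
    - {"tx":0,"ty":0,"tz":0,"twist":-0.04}

```text
clock: 12.9
position: [0.5117, -0.1106, 0.2547]
ee_rot: [-0.35, -3.12, 0.0]
force: [0.2, -0.2, -3.6]
width: 0.753
gripper_force: 60.0
```

```bash
python3 - <<'E'
from h import *
s,p,m=tool(); print(p,s["joints"],np.arctan2(m[1,1],m[0,1])); plan((.62,.23,.25,1.626))
E
```

```text
[ 0.51169604 -0.11058153  0.25467264] [-0.21653386  0.24895681  0.41041707  1.80205179 -0.10928202  1.11455017
  1.5782758 ] 1.3472614014790845
twist -0.177 (-16deg) then tx -0.1269 ty 0.3341 tz 0.0045
```

Pocket in base-aligned coordinates: u≈0.460 (lip edge 0.470, curb 0.646, which gives 187 mm as it should), v≈0.197, yaw≈0.056. Moving over it.

Request:
move_arm:
  motion:
    - {"tx":0,"ty":0,"tz":0,"twist":-0.088}
    - {"tx":0,"ty":0,"tz":0,"twist":-0.089}
    - {"tx":-0.014,"ty":0.034,"tz":0,"twist":0}
    - {"tx":-0.014,"ty":0.034,"tz":0,"twist":0}
    - {"tx":-0.014,"ty":0.034,"tz":0,"twist":0}
    - {"tx":-0.014,"ty":0.034,"tz":0,"twist":0}
    - {"tx":-0.014,"ty":0.034,"tz":0,"twist":0}
    - {"tx":-0.014,"ty":0.034,"tz":0,"twist":0}
    - {"tx":-0.014,"ty":0.034,"tz":0,"twist":0}
    - {"tx":-0.014,"ty":0.034,"tz":0,"twist":0}
    - {"tx":-0.014,"ty":0.034,"tz":0,"twist":0}
    - {"tx":-0.013,"ty":0.03,"tz":0,"twist":0}

```text
clock: 14.1
position: [0.6342, 0.2339, 0.254]
ee_rot: [0.08, -3.139, 0.001]
force: [1.0, -0.2, -3.6]
width: 0.759
gripper_force: 60.0
```

Request:
move_arm:
  motion:
    - {"tx":0,"ty":0,"tz":0.03,"twist":0}
    - {"tx":0,"ty":0,"tz":0.03,"twist":0}
    - {"tx":0,"ty":0,"tz":0.03,"twist":0}
    - {"tx":0,"ty":0,"tz":0.03,"twist":0}
    - {"tx":0,"ty":0,"tz":0.02,"twist":0}
    - {"tx":0,"ty":0,"tz":0,"twist":0}
    - {"tx":0,"ty":0,"tz":0,"twist":0}

```text
clock: 14.8
position: [0.6341, 0.2319, 0.1152]
ee_rot: [0.078, -3.139, 0.001]
force: [0.4, 0.3, -3.4]
width: 0.758
gripper_force: 60.0
```

```bash
python3 - <<'E'
from h import *
s,p,m=tool(); print(p,s["force"],s["joints"],np.arctan2(m[1,1],m[0,1])); plan((.6316,.2321,.068,1.626))
a=arm.get_image("scene"); b=arm.get_image("top")
x=np.hstack([cv2.resize(a[70:200,260:420],None,fx=2.5,fy=2.5),cv2.resize(b[150:280,140:290],None,fx=2.5,fy=2.5)])
cv2.imwrite("pics/s6.png",x[:,:,::-1])
E
```

```text
[0.63408049 0.23193341 0.11520678] [ 0.43317967  0.28477673 -3.40893782] [-0.57048527  0.61866648  0.22231119  1.57347055 -0.15551196  0.9682906
  1.32103466] 1.6206130654033222
twist -0.003 (-0deg) then tx 0.0024 ty 0.0003 tz 0.0472
```

View pics/s6.png

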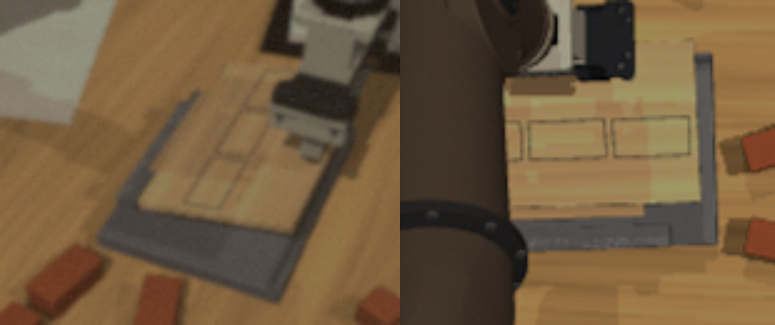

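```bash
python3 - <<'E'
from h import *
c=arm.calibration("top"); a=.056; X=np.array([np.cos(a),np.sin(a)]);Y=np.array([-X[1],X[0]])
for n,uv,z in(("tongue end",(643,209),.071),("lip end",(669,235),.036),("board corner near",(699,202),.082),("board far corner",(694,40),.11),("base near corner",(716,243),.02),("base far corner",(712,55),.03),("tongue edge mid",(590,216),.071),("lip edge",(640,224),.036)):
    q=np.array([(uv[0]-400)/2.5+140,uv[1]/2.5+150]); p=ray(q,c,z); print(n,np.round([p[:2]@X,p[:2]@Y],4))
p=tool()[1]; print("tcp",p[:2]@X,p[:2]@Y)
E
```

```text
tongue end [0.4861 0.122 ]
lip end [0.4571 0.1004]
board corner near [0.4913 0.0608]
board far corner [0.6593 0.0582]
base near corner [0.4462 0.0512]
base far corner [0.6544 0.049 ]
tongue edge mid [0.4806 0.1785]
lip edge [0.4701 0.1319]
tcp 0.6470810280521307 0.1966039125521907
```

The numbers check: tongue end v=0.122, lip centre v=0.1955, tongue edge u=0.480, lip edge u=0.470. Descending.

Request:
move_arm:
  motion:
    - {"tx":0,"ty":-0.001,"tz":0.02,"twist":-0.003}
    - {"tx":0,"ty":0,"tz":0.015,"twist":0}
    - {"tx":0,"ty":0,"tz":0.01,"twist":0}
    - {"tx":0,"ty":0,"tz":0,"twist":0}
    - {"tx":0,"ty":0,"tz":0,"twist":0}

```text
clock: 15.4
position: [0.6343, 0.2317, 0.071]
ee_rot: [-0.087, 3.14, 0.0]
force: [-1.1, 0.3, -3.2]
width: 0.758
gripper_force: 60.0
```

Request:
move_arm:
  motion:
    - {"tx":0,"ty":0,"tz":0.002,"twist":0}
    - {"tx":0,"ty":0,"tz":0,"twist":0}
    - {"tx":0,"ty":0,"tz":0,"twist":0}

```text
clock: 15.7
position: [0.6343, 0.2317, 0.0691]
ee_rot: [-0.087, 3.14, 0.0]
force: [-0.1, -1.3, -3.6]
width: 0.759
gripper_force: 60.0
```

Request:
move_arm:
  motion:
    - {"tx":0,"ty":0,"tz":0.002,"twist":0}
    - {"tx":0,"ty":0,"tz":0,"twist":0}
    - {"tx":0,"ty":0,"tz":0,"twist":0}

```text
clock: 16.0
position: [0.6342, 0.2316, 0.0668]
ee_rot: [-0.086, 3.14, 0.0]
force: [-0.2, 1.2, -2.1]
width: 0.755
gripper_force: 60.0
```

Request:
move_arm:
  motion:
    - {"tx":0,"ty":0,"tz":0.001,"twist":0}
    - {"tx":0,"ty":0,"tz":0,"twist":0}
    - {"tx":0,"ty":0,"tz":0,"twist":0}

```text
clock: 16.3
position: [0.6344, 0.2316, 0.0659]
ee_rot: [-0.086, 3.14, 0.0]
force: [1.5, 1.1, -2.2]
width: 0.759
gripper_force: 60.0
```

Request:
move_arm:
  motion:
    - {"tx":0,"ty":0,"tz":0.001,"twist":0}
    - {"tx":0,"ty":0,"tz":0,"twist":0}
    - {"tx":0,"ty":0,"tz":0,"twist":0}

```text
clock: 16.6
position: [0.6345, 0.2316, 0.065]
ee_rot: [-0.086, 3.14, 0.0]
force: [2.7, -0.6, -0.3]
width: 0.755
gripper_force: 60.0
```

The tongue touches the seat: the load drops from 3.5 to 0.3 N. I soften the grip and slide the tongue under the lip.

Request:
move_arm:
  motion:
    - {"tx":0,"ty":0,"tz":-0.001,"twist":0}
    - {"tx":0,"ty":0,"tz":0,"twist":0}
    - {"tx":0.004,"ty":0,"tz":0,"twist":0}
    - {"tx":0.004,"ty":0,"tz":0,"twist":0}
    - {"tx":0.004,"ty":0,"tz":0,"twist":0}
    - {"tx":0.003,"ty":0,"tz":0,"twist":0}
    - {"tx":0,"ty":0,"tz":0,"twist":0}
    - {"tx":0,"ty":0,"tz":0,"twist":0}
  squeeze: 12

```text
clock: 17.4
position: [0.6189, 0.2308, 0.0657]
ee_rot: [0.087, -3.14, 0.0]
force: [-1.0, 0.1, -2.1]
width: 0.76
gripper_force: 12.0
```

Request:
move_arm:
  motion:
    - {"tx":0.003,"ty":0,"tz":0,"twist":0}
    - {"tx":0,"ty":0,"tz":0,"twist":0}
    - {"tx":0,"ty":0,"tz":0,"twist":0}

```text
clock: 17.7
position: [0.6159, 0.2306, 0.0656]
ee_rot: [0.087, -3.14, 0.0]
force: [0.0, 0.5, -3.9]
width: 0.759
gripper_force: 12.0
```

Request:
move_arm:
  motion:
    - {"tx":0.001,"ty":0,"tz":0,"twist":0}
    - {"tx":0,"ty":0,"tz":0,"twist":0}
    - {"tx":0,"ty":0,"tz":0.003,"twist":0}
    - {"tx":-0.001,"ty":0,"tz":0.003,"twist":0}
    - {"tx":-0.001,"ty":0,"tz":0.003,"twist":0}
    - {"tx":-0.001,"ty":0,"tz":0.003,"twist":0}
    - {"tx":-0.001,"ty":0,"tz":0.003,"twist":0}
    - {"tx":0,"ty":0,"tz":0,"twist":0}
    - {"tx":0,"ty":0,"tz":0,"twist":0}
  squeeze: 7

```text
clock: 18.6
position: [0.6188, 0.2306, 0.0505]
ee_rot: [0.087, -3.14, 0.0]
force: [-0.8, 0.3, -2.1]
width: 0.759
gripper_force: 7.0
```

Request:
move_arm:
  motion:
    - {"tx":-0.001,"ty":0,"tz":0.003,"twist":0}
    - {"tx":0,"ty":0,"tz":0.003,"twist":0}
    - {"tx":-0.001,"ty":0,"tz":0.003,"twist":0}
    - {"tx":0,"ty":0,"tz":0.003,"twist":0}
    - {"tx":0,"ty":0,"tz":0,"twist":0}
    - {"tx":0,"ty":0,"tz":0,"twist":0}

```text
clock: 19.2
position: [0.6211, 0.2308, 0.0386]
ee_rot: [0.086, -3.14, 0.0]
force: [-0.2, 0.6, -2.4]
width: 0.762
gripper_force: 7.0
```

Request:
move_arm:
  motion:
    - {"tx":0,"ty":0,"tz":0.002,"twist":0}
    - {"tx":0,"ty":0,"tz":0,"twist":0}
    - {"tx":0,"ty":0,"tz":0,"twist":0}

```text
clock: 19.5
position: [0.6214, 0.2309, 0.0368]
ee_rot: [-0.087, 3.14, 0.0]
force: [1.1, 0.0, -2.2]
width: 0.762
gripper_force: 7.0
```

Request:
move_arm:
  motion:
    - {"tx":0,"ty":0,"tz":0.002,"twist":0}
    - {"tx":0,"ty":0,"tz":0,"twist":0}
    - {"tx":0,"ty":0,"tz":0,"twist":0}

```text
clock: 19.8
position: [0.6218, 0.2309, 0.0356]
ee_rot: [-0.086, 3.139, 0.001]
force: [0.4, -0.8, 5.5]
width: 0.76
gripper_force: 7.0
```

It is pressing on the seat. Release, rise and look.

Request:
move_arm:
  motion:
    - {"tx":0,"ty":0,"tz":0,"twist":0}
    - {"tx":0,"ty":0,"tz":0,"twist":0}
    - {"tx":0,"ty":0,"tz":0,"twist":0}
    - {"tx":0,"ty":0,"tz":0,"twist":0}
    - {"tx":0,"ty":0,"tz":0,"twist":0}
    - {"tx":0,"ty":0,"tz":0,"twist":0}
    - {"tx":0,"ty":0,"tz":-0.02,"twist":0}
    - {"tx":0,"ty":0,"tz":-0.04,"twist":0}
    - {"tx":0,"ty":0,"tz":-0.04,"twist":0}
    - {"tx":0,"ty":0,"tz":-0.04,"twist":0}
    - {"tx":0,"ty":0,"tz":-0.04,"twist":0}
    - {"tx":0,"ty":0,"tz":0,"twist":0}
  gripper: -1

```text
clock: 21.0
position: [0.6242, 0.2317, 0.2212]
ee_rot: [-0.086, 3.131, 0.006]
force: [0.3, 0.7, -0.2]
width: 1.002
gripper_force: 0.0
```

```bash
python3 - <<'E'
from seg import *
s,p,m=tool(); print(p)
np.save("c7.npy",arm.calibration("wrist")["T"])
a=arm.get_image("wrist"); b=arm.get_image("top"); sc=arm.get_image("scene")
for n,i in(("w7",a),("t7",b),("s7",sc)): cv2.imwrite(f"pics/{n}.png",i[:,:,::-1])
cv2.imwrite("pics/v7.png",np.vstack([a[:225],np.hstack([cv2.resize(sc[90:230,260:420],(400,350)),cv2.resize(b[150:275,150:240],None,fx=2.66,fy=2.8)[:350]])[:,:640]])[:,:,::-1])
bricks(b,arm.calibration("top"))
E
```

```text
[0.6242072  0.23165585 0.22123277]Traceback (most recent call last):
  File "<stdin>", line 6, in <module>
    return _nx.concatenate(arrs, 0, dtype=dtype, casting=casting)
           ~~~~~~~~~~~~~~~^^^^^^^^^^^^^^^^^^^^^^^^^^^^^^^^^^^^^^^
ValueError: all the input array dimensions except for the concatenation axis must match exactly, but along dimension 1, the array at index 0 has size 640 and the array at index 1 has size 639
```

```bash
python3 - <<'E'
from seg import *
a,b,sc=[cv2.imread(f"pics/{n}.png") for n in("w7","t7","s7")]
cv2.imwrite("pics/v7.png",np.vstack([a[:225],np.hstack([cv2.resize(sc[90:230,260:420],(400,350)),cv2.resize(b[150:275,150:240],(240,350))])]))
bricks(b[:,:,::-1],arm.calibration("top"))
E
```

```text
[256. 134.] 179 [0.7608 0.1168 0.5455] 1.78
[332. 171.] 375 [ 0.6575 -0.1023  1.5916] 0.31
[336. 201.] 376 [ 0.5736 -0.1108 -1.1152] 0.25
[292. 208.] 379 [ 0.5526  0.0096 -1.1515] 0.27
[293. 247.] 383 [ 0.4449 -0.      1.4509] 0.25
[329. 252.] 376 [ 0.4334 -0.0965  1.521 ] 0.25
```

View pics/v7.png

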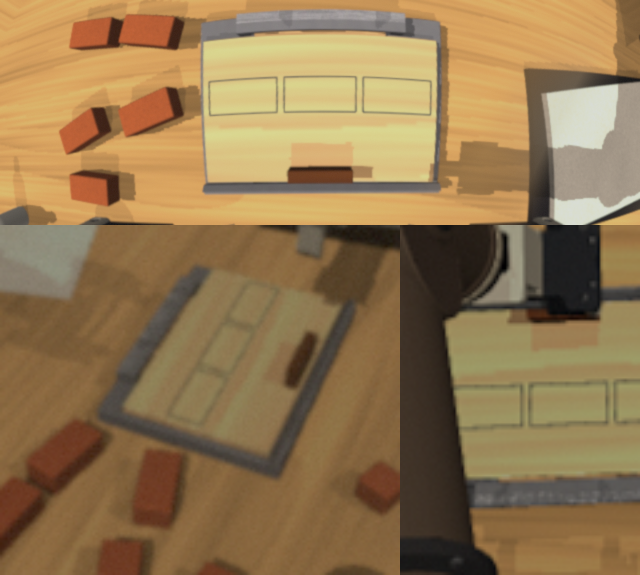

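The board is flat and seated, with its tongue under the lip, outlines visible and the rib inside the curb. One brick has been knocked from (331,210) to (336,201). Next I compute the seated pose from the outlines and the first brick approach.

```bash
python3 - <<'E'
from h import *
from scipy.optimize import least_squares
uv=np.array([(209,83),(275,78),(278,110),(210,115),(285,77),(355,76),(357,111),(284,111),(363,78),(430,81),(431,115),(364,110)],float)
c=dict(K=arm.calibration("wrist")["K"],T=np.load("c7.npy"))
def pts(q,z=.030):
    L,W=.08,.0394; X=np.array([np.cos(q[2]),np.sin(q[2])]);Y=np.array([-X[1],X[0]])
    return np.array([[*(q[:2]+a*W/2*X+(yc+b*L/2)*Y),z] for yc in(-.088,0,.088) for a,b in((-1,-1),(-1,1),(1,1),(1,-1))])
r=least_squares(lambda q:(proj(pts(q),c,True)-uv).ravel(),[.53,.22,.056]); print("slot1",r.x,np.sqrt(np.mean(r.fun**2)))
q=r.x; X=np.array([np.cos(q[2]),np.sin(q[2])]);Y=np.array([-X[1],X[0]])
print("rib",q[:2]+.089*X, "expected seat", [.6212,.2300])
for n,d in zip("01234 5".replace(" ",""),(.088,0,-.088,.044,-.044,0)): print("slot",n,np.round(q[:2]+d*Y,4))
np.save("wall.npy",q); print(tool()[1],tool()[0]["joints"])
plan((.5526,.0096,.18,1.99-np.pi/2))
E
```

```text
slot1 [0.53135575 0.22570027 0.05975532] 0.9112311042936209
rib [0.6201969  0.23101533] expected seat [0.6212, 0.23]
slot 0 [0.5261 0.3135]
slot 1 [0.5314 0.2257]
slot 2 [0.5366 0.1379]
slot 3 [0.5287 0.2696]
slot 4 [0.534  0.1818]
slot 5 [0.5314 0.2257]
[0.62082857 0.23081353 0.21437692] [-0.59385849  0.50890684  0.24463791  1.50250127 -0.13005765  1.14645809
  1.30064009]
twist 0.768 (69deg) then tx -0.1743 ty -0.1524 tz 0.0344
```

Request:
move_arm:
  motion:
    - {"tx":0,"ty":0,"tz":0,"twist":0.085}
    - {"tx":0,"ty":0,"tz":0,"twist":0.085}
    - {"tx":0,"ty":0,"tz":0,"twist":0.085}
    - {"tx":0,"ty":0,"tz":0,"twist":0.085}
    - {"tx":0,"ty":0,"tz":0,"twist":0.085}
    - {"tx":0,"ty":0,"tz":0,"twist":0.085}
    - {"tx":0,"ty":0,"tz":0,"twist":0.085}
    - {"tx":0,"ty":0,"tz":0,"twist":0.085}
    - {"tx":0,"ty":0,"tz":0,"twist":0.088}
  gripper: -0.35
  squeeze: 30

```text
clock: 22.05
position: [0.6202, 0.2305, 0.2128]
ee_rot: [-1.717, -2.629, 0.004]
force: [-1.0, -0.4, -0.2]
width: 0.675
gripper_force: 0.0
```

Request:
move_arm:
  motion:
    - {"tx":-0.029,"ty":-0.0254,"tz":0.006,"twist":0}
    - {"tx":-0.029,"ty":-0.0254,"tz":0.006,"twist":0}
    - {"tx":-0.029,"ty":-0.0254,"tz":0.006,"twist":0}
    - {"tx":-0.029,"ty":-0.0254,"tz":0.006,"twist":0}
    - {"tx":-0.029,"ty":-0.0254,"tz":0.006,"twist":0}
    - {"tx":-0.029,"ty":-0.0254,"tz":0.004,"twist":0}
    - {"tx":0,"ty":0,"tz":0,"twist":0}
    - {"tx":0,"ty":0,"tz":0,"twist":0}
    - {"tx":0,"ty":0,"tz":0,"twist":0}

```text
clock: 22.95
position: [0.5527, 0.0109, 0.1799]
ee_rot: [-1.708, -2.635, 0.001]
force: [0.1, 0.5, 0.1]
width: 0.676
gripper_force: 0.0
```

```bash
cat > wb.py <<'E'
from h import *
import sys
# wrist look: all red bricks in view -> pose; plan to the one nearest the TCP, and placing
def wb(z0=0,save=None):
    s,p,m=tool(); c=arm.calibration("wrist"); im=arm.get_image("wrist")
    if save: cv2.imwrite(save,im[:,:,::-1])
    hsv=cv2.cvtColor(np.ascontiguousarray(im),cv2.COLOR_RGB2HSV); i=im.astype(int)
    M=(((hsv[...,0]<11)|(hsv[...,0]>172))&(hsv[...,1]>110)&(i[...,0]>45)&(i[...,0]>i[...,2]+28)).astype(np.uint8); M[235:]=0
    M=cv2.morphologyEx(M,cv2.MORPH_OPEN,np.ones((3,3)))
    n,l,st,ce=cv2.connectedComponentsWithStats(M); best=None
    for k in range(1,n):
        if st[k,4]<900: continue
        q,e=fit(l==k,c,.08,.04,z0,z0+.032,True)
        print(np.round(ce[k]),st[k,4],np.round(q,4),round(e,2))
        d=np.hypot(*(q[:2]-p[:2]))
        if best is None or d<best[0]: best=(d,q)
    print("tcp",np.round(p,4)); return best[1]
if __name__=="__main__":
    q=wb(save=sys.argv[1] if len(sys.argv)>1 else None)
    plan((q[0],q[1],.012,q[2]-np.pi/2))
E
python3 wb.py pics/w8.png; python3 -c "
import cv2;cv2.imwrite('pics/w8s.png',cv2.imread('pics/w8.png')[:260])"
```

```text
[226. 149.] 2874 [0.4448 0.0017 1.3655] 0.17
[321. 184.] 2825 [ 0.5525  0.0072 -1.2924] 0.15
[196. 209.] 1230 [ 0.4238 -0.0932  1.0465] 1.13
tcp [0.5527 0.0109 0.1799]
twist 0.091 (8deg) then tx -0.0039 ty -0.0013 tz 0.1681
```

View pics/w8s.png

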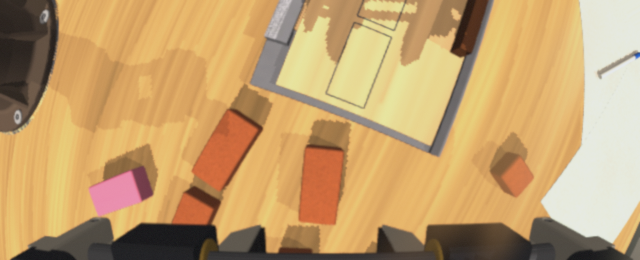

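Brick C is below the tool at (321,185), with the half brick at (512,175), pink at (120,190) and the wall board at upper right. The side faces are darker, so I'll fit the lit top face only.

```bash
python3 - <<'E'
from h import *
im=cv2.imread("pics/w8.png")[:,:,::-1]; i=im.astype(int)
print(im[185,321],im[150,320],im[140,325],im[200,310])
E
sed -i 's/(i\[...,0\]>45)/(i[...,0]>THR)/; s/z0,z0+.032,True)/z0+.0315,z0+.032,True)/; s/import sys/import sys\nTHR=130/' wb.py
python3 wb.py
```

```text
[203 104  60] [197 101  60] [148 111  69] [209 107  63]
[224. 150.] 2648 [0.4455 0.0021 1.4101] 0.11
[320. 185.] 2762 [ 0.5524  0.0082 -1.2734] 0.14
tcp [0.5529 0.0112 0.1801]
twist 0.079 (7deg) then tx -0.0028 ty -0.0014 tz 0.1682
```

```bash
python3 - <<'E'
s=open("wb.py").read()
s=s.replace("q,e=fit(l==k,c,.08,.04,z0+.0315,z0+.032,True)","""ct=max(cv2.findContours((l==k).astype(np.uint8),0,1)[0],key=len)[:,0]
        w=np.array([ray(u,c,z0+.032,True)[:2] for u in ct])
        (x,y),(a,b),t=cv2.minAreaRect((w*1e3).astype(np.float32)); t=np.radians(t)
        if a<b: a,b,t=b,a,t+np.pi/2
        q=np.array([x/1e3,y/1e3,t]); e=0; print("size %.0f x %.0f"%(a,b),end=" ")""")
open("wb.py","w").write(s)
E
python3 wb.py
```

```text
size 78 x 39 [224. 150.] 2641 [0.4462 0.0029 1.3823] 0
size 77 x 38 [320. 185.] 2758 [0.5523 0.0089 1.8885] 0
tcp [0.553  0.0112 0.1802]
twist 0.066 (6deg) then tx -0.0019 ty -0.0013 tz 0.1683
```

Request:
move_arm:
  motion:
    - {"tx":-0.002,"ty":-0.001,"tz":0.02,"twist":0.066}
    - {"tx":0,"ty":0,"tz":0.045,"twist":0}
    - {"tx":0,"ty":0,"tz":0.045,"twist":0}
    - {"tx":0,"ty":0,"tz":0.038,"twist":0}
    - {"tx":0,"ty":0,"tz":0.02,"twist":0}
    - {"tx":0,"ty":0,"tz":0,"twist":0}
    - {"tx":0,"ty":0,"tz":0,"twist":0}

```text
clock: 23.8
position: [0.5531, 0.0079, 0.013]
ee_rot: [-1.844, -2.544, 0.0]
force: [0.5, 0.0, 0.9]
width: 0.672
gripper_force: 0.0
```

Request:
move_arm:
  motion:
    - {"tx":0,"ty":0,"tz":0,"twist":0}
    - {"tx":0,"ty":0,"tz":0,"twist":0}
    - {"tx":0,"ty":0,"tz":0,"twist":0}
    - {"tx":0,"ty":0,"tz":0,"twist":0}
    - {"tx":0,"ty":0,"tz":0,"twist":0}
    - {"tx":0,"ty":0,"tz":0,"twist":0}
  gripper: 1
  squeeze: 30

```text
clock: 24.4
position: [0.5533, 0.0078, 0.0136]
ee_rot: [1.844, 2.543, 0.002]
force: [-1.5, 0.4, 7.0]
width: 0.433
gripper_force: 30.0
```

Request:
move_arm:
  motion:
    - {"tx":0,"ty":0,"tz":-0.02,"twist":0}
    - {"tx":0,"ty":0,"tz":-0.04,"twist":0}
    - {"tx":0,"ty":0,"tz":-0.04,"twist":0}
    - {"tx":0,"ty":0,"tz":-0.04,"twist":0}
    - {"tx":0,"ty":0,"tz":-0.02,"twist":0}
    - {"tx":0,"ty":0,"tz":0,"twist":0}
    - {"tx":0,"ty":0,"tz":0,"twist":0}
    - {"tx":0,"ty":0,"tz":0,"twist":0}

```text
clock: 25.2
position: [0.5517, 0.0078, 0.1713]
ee_rot: [-1.843, -2.542, 0.003]
force: [-0.3, -0.2, -1.5]
width: 0.434
gripper_force: 30.0
```

```bash
cat > pl.py <<'E'
from h import *
import sys
q=np.load("wall.npy"); q[:2]+=[.0005,0]; q[2]=.058
Y=np.array([-np.sin(q[2]),np.cos(q[2])]); d,lv=[(.088,0),(0,0),(-.088,0),(.044,1),(-.044,1),(0,2)][int(sys.argv[1])]
t=q[:2]+d*Y; g=float(sys.argv[2]) if len(sys.argv)>2 else .012  # TCP height above brick underside
z=.030+.032*lv+g
plan((*t,.19,q[2]),(*t,z,None)); s,p,m=tool(); print(p,s["joints"])
E
python3 pl.py 0
```

```text
twist 0.164 (15deg) then tx 0.3067 ty -0.0072 tz -0.0187
twist 0.000 (0deg) then tx 0.0000 ty 0.0004 tz 0.1480
[0.55168359 0.00776755 0.17128872] [-0.55543404  0.41036602  0.60852757  1.85842377 -0.28148276  0.96177666
  0.49366842]
```

Request:
move_arm:
  motion:
    - {"tx":0,"ty":0,"tz":0,"twist":0.082}
    - {"tx":0,"ty":0,"tz":0,"twist":0.082}
    - {"tx":0.038,"ty":-0.001,"tz":0,"twist":0}
    - {"tx":0.038,"ty":-0.001,"tz":0,"twist":0}
    - {"tx":0.038,"ty":-0.001,"tz":0,"twist":0}
    - {"tx":0.038,"ty":-0.001,"tz":0,"twist":0}
    - {"tx":0.038,"ty":-0.001,"tz":0,"twist":0}
    - {"tx":0.038,"ty":-0.001,"tz":0,"twist":0}
    - {"tx":0.038,"ty":-0.001,"tz":0,"twist":0}
    - {"tx":0.038,"ty":0,"tz":0,"twist":0}
    - {"tx":0.003,"ty":0,"tz":0,"twist":0}
    - {"tx":0,"ty":0,"tz":0,"twist":0}

```text
clock: 26.4
position: [0.5267, 0.3146, 0.1708]
ee_rot: [-2.153, -2.288, 0.005]
force: [-0.2, -0.2, -2.5]
width: 0.431
gripper_force: 30.0
```

Request:
move_arm:
  motion:
    - {"tx":0,"ty":0,"tz":0.03,"twist":0}
    - {"tx":0,"ty":0,"tz":0.03,"twist":0}
    - {"tx":0,"ty":0,"tz":0.03,"twist":0}
    - {"tx":0,"ty":0,"tz":0,"twist":0}
    - {"tx":0,"ty":0,"tz":0,"twist":0}

```text
clock: 26.9
position: [0.5281, 0.3119, 0.0827]
ee_rot: [2.158, 2.283, -0.003]
force: [0.3, 0.2, -2.4]
width: 0.433
gripper_force: 30.0
```

```bash
python3 pl.py 0 .0135
```

```text
twist -0.001 (-0deg) then tx 0.0015 ty -0.0014 tz -0.1073
twist 0.000 (0deg) then tx 0.0002 ty 0.0001 tz 0.1465
[0.52811455 0.31191191 0.08271036] [-1.00204055  0.61800715  0.57285401  1.78865138 -0.42504394  0.86239112
 -0.17496034]
```

Request:
move_arm:
  motion:
    - {"tx":0.002,"ty":-0.001,"tz":0.015,"twist":0}
    - {"tx":0,"ty":0,"tz":0.015,"twist":0}
    - {"tx":0,"ty":0,"tz":0.006,"twist":0}
    - {"tx":0,"ty":0,"tz":0.002,"twist":0}
    - {"tx":0,"ty":0,"tz":0.001,"twist":0}
    - {"tx":0,"ty":0,"tz":0,"twist":0}
    - {"tx":0,"ty":0,"tz":0,"twist":0}

```text
clock: 27.6
position: [0.5272, 0.3158, 0.0441]
ee_rot: [2.156, 2.285, 0.002]
force: [-1.0, 0.7, -2.5]
width: 0.431
gripper_force: 30.0
```

Request:
move_arm:
  motion:
    - {"tx":0,"ty":0,"tz":0,"twist":0}
    - {"tx":0,"ty":0,"tz":0,"twist":0}
    - {"tx":0,"ty":0,"tz":0,"twist":0}
    - {"tx":0,"ty":0,"tz":0,"twist":0}
    - {"tx":0,"ty":0,"tz":-0.02,"twist":0}
    - {"tx":0,"ty":0,"tz":-0.04,"twist":0}
    - {"tx":0,"ty":0,"tz":-0.04,"twist":0}
    - {"tx":0,"ty":0,"tz":-0.04,"twist":0}
    - {"tx":0,"ty":0,"tz":0,"twist":0}
    - {"tx":0,"ty":0,"tz":0,"twist":0}
  gripper: -0.35

```text
clock: 28.6
position: [0.5271, 0.316, 0.1846]
ee_rot: [-2.155, -2.285, -0.003]
force: [-0.2, -0.6, -0.6]
width: 0.668
gripper_force: 0.0
```

```bash
cat > nx.py <<'E'
from wb import *
x,y,yaw=map(float,sys.argv[1:4])
if len(sys.argv)>4: print("placed:"); wb(.030+.032*int(sys.argv[4]))
plan((x,y,.18,yaw-np.pi/2))
E
python3 nx.py .4458 .0025 1.39 0
```

```text
placed:
size 77 x 37 [321. 189.] 3250 [0.5269 0.3165 1.6244] 0
tcp [0.5271 0.316  0.1846]
twist 0.152 (14deg) then tx -0.3225 ty -0.0229 tz 0.0033
```

Placed within 3 mm. Next is brick D.

Request:
move_arm:
  motion:
    - {"tx":0,"ty":0,"tz":0,"twist":0.076}
    - {"tx":0,"ty":0,"tz":0,"twist":0.076}
    - {"tx":-0.04,"ty":-0.003,"tz":0,"twist":0}
    - {"tx":-0.04,"ty":-0.003,"tz":0,"twist":0}
    - {"tx":-0.04,"ty":-0.003,"tz":0,"twist":0}
    - {"tx":-0.04,"ty":-0.003,"tz":0,"twist":0}
    - {"tx":-0.04,"ty":-0.003,"tz":0,"twist":0}
    - {"tx":-0.04,"ty":-0.003,"tz":0,"twist":0}
    - {"tx":-0.04,"ty":-0.003,"tz":0,"twist":0}
    - {"tx":-0.04,"ty":-0.002,"tz":0,"twist":0}
    - {"tx":0,"ty":0,"tz":0,"twist":0}
    - {"tx":0,"ty":0,"tz":0,"twist":0}

```text
clock: 29.85
position: [0.4459, 0.0045, 0.183]
ee_rot: [-2.414, -2.009, 0.002]
force: [-0.3, 0.6, -0.4]
width: 0.675
gripper_force: 0.0
```

```bash
python3 wb.py
```

```text
size 77 x 38 [320. 184.] 2735 [0.4448 0.0031 1.3877] 0
tcp [0.4459 0.0045 0.183 ]
twist 0.002 (0deg) then tx -0.0025 ty -0.0009 tz 0.1710
```

Request:
move_arm:
  motion:
    - {"tx":-0.002,"ty":-0.001,"tz":0.02,"twist":0}
    - {"tx":0,"ty":0,"tz":0.045,"twist":0}
    - {"tx":0,"ty":0,"tz":0.045,"twist":0}
    - {"tx":0,"ty":0,"tz":0.04,"twist":0}
    - {"tx":0,"ty":0,"tz":0.02,"twist":0}
    - {"tx":0,"ty":0,"tz":0,"twist":0}
    - {"tx":0,"ty":0,"tz":0,"twist":0}

```text
clock: 30.6
position: [0.4453, 0.0037, 0.0135]
ee_rot: [-2.411, -2.013, 0.002]
force: [-0.2, -0.4, -0.5]
width: 0.677
gripper_force: 0.0
```

Request:
move_arm:
  motion:
    - {"tx":0,"ty":0,"tz":0,"twist":0}
    - {"tx":0,"ty":0,"tz":0,"twist":0}
    - {"tx":0,"ty":0,"tz":0,"twist":0}
    - {"tx":0,"ty":0,"tz":0,"twist":0}
    - {"tx":0,"ty":0,"tz":0,"twist":0}
    - {"tx":0,"ty":0,"tz":0,"twist":0}
  gripper: 1

```text
clock: 31.2
position: [0.4458, 0.0036, 0.0145]
ee_rot: [-2.412, -2.012, -0.002]
force: [-1.0, 1.8, 8.3]
width: 0.431
gripper_force: 30.0
```

Request:
move_arm:
  motion:
    - {"tx":0,"ty":0,"tz":-0.02,"twist":0}
    - {"tx":0,"ty":0,"tz":-0.04,"twist":0}
    - {"tx":0,"ty":0,"tz":-0.04,"twist":0}
    - {"tx":0,"ty":0,"tz":-0.04,"twist":0}
    - {"tx":0,"ty":0,"tz":-0.02,"twist":0}
    - {"tx":0,"ty":0,"tz":0,"twist":0}
    - {"tx":0,"ty":0,"tz":0,"twist":0}
    - {"tx":0,"ty":0,"tz":0,"twist":0}

```text
clock: 32.0
position: [0.4444, 0.0033, 0.1726]
ee_rot: [-2.412, -2.012, 0.003]
force: [0.0, -0.3, -2.1]
width: 0.435
gripper_force: 30.0
```

```bash
python3 pl.py 1
```

```text
twist -0.152 (-14deg) then tx 0.2170 ty 0.1002 tz -0.0176
twist 0.000 (0deg) then tx 0.0000 ty 0.0003 tz 0.1480
[0.44436313 0.00329371 0.17263065] [-0.82934496  0.25180381  0.86189551  2.11005309 -0.24702829  0.88274447
 -0.00445439]
```

Request:
move_arm:
  motion:
    - {"tx":0,"ty":0,"tz":0,"twist":-0.076}
    - {"tx":0,"ty":0,"tz":0,"twist":-0.076}
    - {"tx":0.036,"ty":0.0167,"tz":0,"twist":0}
    - {"tx":0.036,"ty":0.0167,"tz":0,"twist":0}
    - {"tx":0.036,"ty":0.0167,"tz":0,"twist":0}
    - {"tx":0.036,"ty":0.0167,"tz":0,"twist":0}
    - {"tx":0.036,"ty":0.0167,"tz":0,"twist":0}
    - {"tx":0.037,"ty":0.0167,"tz":0,"twist":0}
    - {"tx":0,"ty":0,"tz":0.04,"twist":0}
    - {"tx":0,"ty":0,"tz":0.04,"twist":0}
    - {"tx":0,"ty":0,"tz":0,"twist":0}
    - {"tx":0,"ty":0,"tz":0,"twist":0}

```text
clock: 33.2
position: [0.5321, 0.2245, 0.0929]
ee_rot: [-2.157, -2.283, 0.005]
force: [1.1, -0.4, -0.4]
width: 0.437
gripper_force: 30.0
```

```bash
python3 pl.py 1 .014
```

```text
twist -0.001 (-0deg) then tx 0.0010 ty -0.0005 tz -0.0971
twist 0.000 (0deg) then tx 0.0003 ty 0.0004 tz 0.1460
[0.53212113 0.22447587 0.09290069] [-0.93164953  0.56861658  0.63945247  1.87407934 -0.44162227  0.84748245
 -0.01050425]
```

Request:
move_arm:
  motion:
    - {"tx":0.001,"ty":0,"tz":0.02,"twist":0}
    - {"tx":0,"ty":0,"tz":0.02,"twist":0}
    - {"tx":0,"ty":0,"tz":0.006,"twist":0}
    - {"tx":0,"ty":0,"tz":0.002,"twist":0}
    - {"tx":0,"ty":0,"tz":0.001,"twist":0}
    - {"tx":0,"ty":0,"tz":0,"twist":0}
    - {"tx":0,"ty":0,"tz":0,"twist":0}

```text
clock: 33.9
position: [0.5332, 0.2268, 0.0456]
ee_rot: [2.156, 2.285, 0.002]
force: [0.0, -0.2, -1.5]
width: 0.437
gripper_force: 30.0
```

Request:
move_arm:
  motion:
    - {"tx":0,"ty":0,"tz":0,"twist":0}
    - {"tx":0,"ty":0,"tz":0,"twist":0}
    - {"tx":0,"ty":0,"tz":0,"twist":0}
    - {"tx":0,"ty":0,"tz":0,"twist":0}
    - {"tx":0,"ty":0,"tz":-0.02,"twist":0}
    - {"tx":0,"ty":0,"tz":-0.04,"twist":0}
    - {"tx":0,"ty":0,"tz":-0.04,"twist":0}
    - {"tx":0,"ty":0,"tz":-0.04,"twist":0}
    - {"tx":0,"ty":0,"tz":0,"twist":0}
    - {"tx":0,"ty":0,"tz":0,"twist":0}
  gripper: -0.35

```text
clock: 34.9
position: [0.5331, 0.227, 0.1855]
ee_rot: [2.155, 2.285, 0.003]
force: [-0.3, 0.3, -0.3]
width: 0.674
gripper_force: 0.0
```

```bash
python3 nx.py .4334 -.0965 1.52 0
```

```text
placed:
size 77 x 38 [320.  94.] 3507 [0.527  0.3161 1.6274] 0
size 76 x 38 [321. 189.] 3199 [0.5328 0.2268 1.6283] 0
tcp [0.5331 0.227  0.1855]
twist 0.070 (6deg) then tx -0.3279 ty -0.0823 tz 0.0043
```

Slot 1 is good (within about 1.5 mm). Next is brick E.

Request:
move_arm:
  motion:
    - {"tx":0,"ty":0,"tz":0,"twist":0.07}
    - {"tx":-0.041,"ty":-0.0103,"tz":0,"twist":0}
    - {"tx":-0.041,"ty":-0.0103,"tz":0,"twist":0}
    - {"tx":-0.041,"ty":-0.0103,"tz":0,"twist":0}
    - {"tx":-0.041,"ty":-0.0103,"tz":0,"twist":0}
    - {"tx":-0.041,"ty":-0.0103,"tz":0,"twist":0}
    - {"tx":-0.041,"ty":-0.0103,"tz":0,"twist":0}
    - {"tx":-0.041,"ty":-0.0103,"tz":0,"twist":0}
    - {"tx":-0.041,"ty":-0.0103,"tz":0,"twist":0}
    - {"tx":0,"ty":0,"tz":0,"twist":0}
    - {"tx":0,"ty":0,"tz":0,"twist":0}

```text
clock: 36.05
position: [0.4325, -0.0971, 0.1839]
ee_rot: [-2.28, -2.16, 0.002]
force: [0.7, -0.1, 0.1]
width: 0.672
gripper_force: 0.0
```

```bash
python3 wb.py
```

```text
size 77 x 38 [322. 182.] 2723 [ 0.433  -0.0966  1.4759] 0
size 78 x 38 [448. 190.] 2052 [ 0.5712 -0.1137  1.9545] 0
tcp [ 0.4325 -0.0971  0.1839]
twist 0.027 (2deg) then tx -0.0005 ty 0.0003 tz 0.1720
```

Request:
move_arm:
  motion:
    - {"tx":0,"ty":0,"tz":0.02,"twist":0.027}
    - {"tx":0,"ty":0,"tz":0.045,"twist":0}
    - {"tx":0,"ty":0,"tz":0.045,"twist":0}
    - {"tx":0,"ty":0,"tz":0.04,"twist":0}
    - {"tx":0,"ty":0,"tz":0.021,"twist":0}
    - {"tx":0,"ty":0,"tz":0,"twist":0}
    - {"tx":0,"ty":0,"tz":0,"twist":0}

```text
clock: 36.8
position: [0.4334, -0.096, 0.0136]
ee_rot: [-2.321, -2.115, 0.002]
force: [1.0, 0.4, 0.0]
width: 0.673
gripper_force: 0.0
```

Request:
move_arm:
  motion:
    - {"tx":0,"ty":0,"tz":0,"twist":0}
    - {"tx":0,"ty":0,"tz":0,"twist":0}
    - {"tx":0,"ty":0,"tz":0,"twist":0}
    - {"tx":0,"ty":0,"tz":0,"twist":0}
    - {"tx":0,"ty":0,"tz":0,"twist":0}
    - {"tx":0,"ty":0,"tz":0,"twist":0}
  gripper: 1

```text
clock: 37.4
position: [0.434, -0.0964, 0.0145]
ee_rot: [2.323, 2.115, 0.002]
force: [-1.4, 2.0, 10.0]
width: 0.433
gripper_force: 30.0
```

Request:
move_arm:
  motion:
    - {"tx":0,"ty":0,"tz":-0.02,"twist":0}
    - {"tx":0,"ty":0,"tz":-0.04,"twist":0}
    - {"tx":0,"ty":0,"tz":-0.04,"twist":0}
    - {"tx":0,"ty":0,"tz":-0.04,"twist":0}
    - {"tx":0,"ty":0,"tz":-0.02,"twist":0}
    - {"tx":0,"ty":0,"tz":0,"twist":0}
    - {"tx":0,"ty":0,"tz":0,"twist":0}
    - {"tx":0,"ty":0,"tz":0,"twist":0}

```text
clock: 38.2
position: [0.4325, -0.0963, 0.1726]
ee_rot: [-2.322, -2.114, 0.002]
force: [0.3, 0.6, -2.4]
width: 0.433
gripper_force: 30.0
```

```bash
python3 pl.py 2
```

```text
twist -0.097 (-9deg) then tx 0.2277 ty 0.1178 tz -0.0175
twist 0.000 (0deg) then tx -0.0001 ty 0.0003 tz 0.1480
[ 0.43253641 -0.09629382  0.17264044] [-0.64001421  0.25940784  0.91158328  2.11453976 -0.26468397  0.88532465
  0.33148483]
```

Request:
move_arm:
  motion:
    - {"tx":0,"ty":0,"tz":0,"twist":-0.049}
    - {"tx":0,"ty":0,"tz":0,"twist":-0.048}
    - {"tx":0.038,"ty":0.0196,"tz":0,"twist":0}
    - {"tx":0.038,"ty":0.0196,"tz":0,"twist":0}
    - {"tx":0.038,"ty":0.0196,"tz":0,"twist":0}
    - {"tx":0.038,"ty":0.0196,"tz":0,"twist":0}
    - {"tx":0.038,"ty":0.0196,"tz":0,"twist":0}
    - {"tx":0.038,"ty":0.0196,"tz":0,"twist":0}
    - {"tx":0,"ty":0,"tz":0.04,"twist":0}
    - {"tx":0,"ty":0,"tz":0.04,"twist":0}
    - {"tx":0,"ty":0,"tz":0,"twist":0}
    - {"tx":0,"ty":0,"tz":0,"twist":0}

```text
clock: 39.4
position: [0.5368, 0.1367, 0.093]
ee_rot: [-2.157, -2.283, 0.005]
force: [1.1, -0.4, -1.5]
width: 0.433
gripper_force: 30.0
```

Request:
move_arm:
  motion:
    - {"tx":0,"ty":0,"tz":0,"twist":0}

```text
clock: 39.5
position: [0.5386, 0.1372, 0.095]
ee_rot: [2.156, 2.283, 0.002]
force: [0.4, -0.2, -1.1]
width: 0.431
gripper_force: 30.0
```

```bash
python3 pl.py 2 .0145
```

```text
twist -0.001 (-0deg) then tx 0.0007 ty -0.0014 tz -0.0950
twist 0.000 (0deg) then tx -0.0000 ty -0.0002 tz 0.1455
[0.53858424 0.13723808 0.09504412] [-0.83285391  0.5454073   0.69626148  1.93347712 -0.46870106  0.82774992
  0.17421792]
```

Request:
move_arm:
  motion:
    - {"tx":0.001,"ty":-0.001,"tz":0.02,"twist":0}
    - {"tx":0,"ty":0,"tz":0.02,"twist":0}
    - {"tx":0,"ty":0,"tz":0.006,"twist":0}
    - {"tx":0,"ty":0,"tz":0.003,"twist":0}
    - {"tx":0,"ty":0,"tz":0.001,"twist":0}
    - {"tx":0,"ty":0,"tz":0,"twist":0}
    - {"tx":0,"ty":0,"tz":0,"twist":0}

```text
clock: 40.2
position: [0.5371, 0.1388, 0.0446]
ee_rot: [2.155, 2.285, 0.002]
force: [-0.7, -0.1, 1.3]
width: 0.432
gripper_force: 30.0
```

Request:
move_arm:
  motion:
    - {"tx":0,"ty":0,"tz":0,"twist":0}
    - {"tx":0,"ty":0,"tz":0,"twist":0}
    - {"tx":0,"ty":0,"tz":0,"twist":0}
    - {"tx":0,"ty":0,"tz":0,"twist":0}
    - {"tx":0,"ty":0,"tz":-0.02,"twist":0}
    - {"tx":0,"ty":0,"tz":-0.04,"twist":0}
    - {"tx":0,"ty":0,"tz":-0.04,"twist":0}
    - {"tx":0,"ty":0,"tz":-0.04,"twist":0}
    - {"tx":0,"ty":0,"tz":0,"twist":0}
    - {"tx":0,"ty":0,"tz":0,"twist":0}
  gripper: -0.35

```text
clock: 41.2
position: [0.5369, 0.1391, 0.1845]
ee_rot: [2.155, 2.285, 0.003]
force: [0.2, 0.5, 0.1]
width: 0.678
gripper_force: 0.0
```

```bash
python3 nx.py .572 -.113 1.954 0
```

```text
placed:
size 43 x 37 [322.  22.] 1815 [0.5283 0.2966 1.6302] 0
size 77 x 38 [322.  97.] 3620 [0.5329 0.2255 1.6258] 0
size 76 x 37 [321. 190.] 3210 [0.5368 0.1381 1.6247] 0
tcp [0.5369 0.1391 0.1845]
twist -0.207 (-19deg) then tx -0.2471 ty -0.0609 tz 0.0033
```

Bottom course done. Next is brick B.

Request:
move_arm:
  motion:
    - {"tx":0,"ty":0,"tz":0,"twist":-0.069}
    - {"tx":0,"ty":0,"tz":0,"twist":-0.069}
    - {"tx":0,"ty":0,"tz":0,"twist":-0.069}
    - {"tx":-0.041,"ty":-0.01,"tz":0,"twist":0}
    - {"tx":-0.041,"ty":-0.01,"tz":0,"twist":0}
    - {"tx":-0.041,"ty":-0.01,"tz":0,"twist":0}
    - {"tx":-0.041,"ty":-0.01,"tz":0,"twist":0}
    - {"tx":-0.041,"ty":-0.01,"tz":0,"twist":0}
    - {"tx":-0.041,"ty":-0.01,"tz":0,"twist":0}
    - {"tx":0,"ty":0,"tz":0,"twist":0}
    - {"tx":0,"ty":0,"tz":0,"twist":0}

```text
clock: 42.35
position: [0.5719, -0.113, 0.1823]
ee_rot: [-1.76, -2.6, 0.002]
force: [0.6, 1.8, -0.6]
width: 0.676
gripper_force: 0.0
```

```bash
python3 wb.py
```

```text
size 76 x 38 [322. 183.] 2736 [ 0.5726 -0.1128  1.9511] 0
size 78 x 38 [400. 199.] 2166 [ 0.6556 -0.1011  1.4907] 0
tcp [ 0.5719 -0.113   0.1823]
twist 0.002 (0deg) then tx -0.0018 ty 0.0003 tz 0.1704
```

Request:
move_arm:
  motion:
    - {"tx":-0.001,"ty":0,"tz":0.02,"twist":0}
    - {"tx":0,"ty":0,"tz":0.045,"twist":0}
    - {"tx":0,"ty":0,"tz":0.045,"twist":0}
    - {"tx":0,"ty":0,"tz":0.04,"twist":0}
    - {"tx":0,"ty":0,"tz":0.019,"twist":0}
    - {"tx":0,"ty":0,"tz":0,"twist":0}
    - {"tx":0,"ty":0,"tz":0,"twist":0}

```text
clock: 43.1
position: [0.5732, -0.1116, 0.0148]
ee_rot: [-1.755, -2.605, 0.0]
force: [0.8, -0.2, 1.5]
width: 0.675
gripper_force: 0.0
```

Request:
move_arm:
  motion:
    - {"tx":0,"ty":0,"tz":0,"twist":0}
    - {"tx":0,"ty":0,"tz":0,"twist":0}
    - {"tx":0,"ty":0,"tz":0,"twist":0}
    - {"tx":0,"ty":0,"tz":0,"twist":0}
    - {"tx":0,"ty":0,"tz":0,"twist":0}
    - {"tx":0,"ty":0,"tz":0,"twist":0}
  gripper: 1

```text
clock: 43.7
position: [0.5737, -0.1127, 0.0156]
ee_rot: [1.757, 2.603, 0.002]
force: [-1.6, 0.8, 7.5]
width: 0.432
gripper_force: 30.0
```

Request:
move_arm:
  motion:
    - {"tx":0,"ty":0,"tz":-0.02,"twist":0}
    - {"tx":0,"ty":0,"tz":-0.04,"twist":0}
    - {"tx":0,"ty":0,"tz":-0.04,"twist":0}
    - {"tx":0,"ty":0,"tz":-0.04,"twist":0}
    - {"tx":0,"ty":0,"tz":-0.03,"twist":0}
    - {"tx":0,"ty":0,"tz":0,"twist":0}
    - {"tx":0,"ty":0,"tz":0,"twist":0}
    - {"tx":0,"ty":0,"tz":0,"twist":0}

```text
clock: 44.5
position: [0.5724, -0.1123, 0.1835]
ee_rot: [-1.756, -2.603, 0.001]
force: [0.1, 0.2, -1.8]
width: 0.437
gripper_force: 30.0
```

```bash
python3 pl.py 3
```

```text
twist 0.207 (19deg) then tx 0.3838 ty -0.0209 tz -0.0062
twist 0.000 (0deg) then tx -0.0001 ty 0.0002 tz 0.1160
[ 0.572427   -0.1122953   0.18349745] [-0.39293641  0.47072601  0.71346511  1.77258245 -0.35307847  1.03233429
  0.83520348]
```

Request:
move_arm:
  motion:
    - {"tx":0,"ty":0,"tz":0,"twist":0.069}
    - {"tx":0,"ty":0,"tz":0,"twist":0.069}
    - {"tx":0,"ty":0,"tz":0,"twist":0.069}
    - {"tx":0.042,"ty":-0.0023,"tz":0,"twist":0}
    - {"tx":0.042,"ty":-0.0023,"tz":0,"twist":0}
    - {"tx":0.042,"ty":-0.0023,"tz":0,"twist":0}
    - {"tx":0.042,"ty":-0.0023,"tz":0,"twist":0}
    - {"tx":0.042,"ty":-0.0023,"tz":0,"twist":0}
    - {"tx":0.042,"ty":-0.0023,"tz":0,"twist":0}
    - {"tx":0.042,"ty":-0.0023,"tz":0,"twist":0}
    - {"tx":0.042,"ty":-0.0023,"tz":0,"twist":0}
    - {"tx":0.047,"ty":-0.0025,"tz":0,"twist":0}

```text
clock: 45.7
position: [0.5291, 0.269, 0.1834]
ee_rot: [-2.157, -2.284, 0.004]
force: [0.9, 0.2, -1.8]
width: 0.43
gripper_force: 30.0
```

Request:
move_arm:
  motion:
    - {"tx":0,"ty":0,"tz":0.03,"twist":0}
    - {"tx":0,"ty":0,"tz":0.03,"twist":0}
    - {"tx":0,"ty":0,"tz":0,"twist":0}
    - {"tx":0,"ty":0,"tz":0,"twist":0}
    - {"tx":0,"ty":0,"tz":0,"twist":0}

```text
clock: 46.2
position: [0.531, 0.2679, 0.1258]
ee_rot: [2.157, 2.284, 0.002]
force: [0.0, 0.8, -1.0]
width: 0.433
gripper_force: 30.0
```

```bash
python3 pl.py 3 .0155
```

```text
twist -0.001 (-0deg) then tx 0.0018 ty -0.0015 tz -0.0642
twist 0.000 (0deg) then tx -0.0000 ty -0.0001 tz 0.1125
[0.53098287 0.26794306 0.12579928] [-1.06008552  0.57377644  0.75007237  1.81072736 -0.47422933  0.94427834
 -0.04707483]
```

Request:
move_arm:
  motion:
    - {"tx":0.002,"ty":-0.001,"tz":0.02,"twist":0}
    - {"tx":0,"ty":0,"tz":0.02,"twist":0}
    - {"tx":0,"ty":0,"tz":0.005,"twist":0}
    - {"tx":0,"ty":0,"tz":0.002,"twist":0}
    - {"tx":0,"ty":0,"tz":0.001,"twist":0}
    - {"tx":0,"ty":0,"tz":0,"twist":0}
    - {"tx":0,"ty":0,"tz":0,"twist":0}

```text
clock: 46.9
position: [0.5296, 0.2705, 0.0777]
ee_rot: [2.156, 2.285, 0.002]
force: [0.8, 0.0, 1.8]
width: 0.43
gripper_force: 30.0
```

```bash
python3 pl.py 3 .0155
```

```text
twist 0.000 (0deg) then tx -0.0007 ty -0.0002 tz -0.1123
twist 0.000 (0deg) then tx -0.0001 ty -0.0001 tz 0.1125
[0.52963978 0.27047204 0.07765374] [-1.03012841  0.63125297  0.70162386  1.85014769 -0.52990736  0.85411861
 -0.0064458 ]
```

Request:
move_arm:
  motion:
    - {"tx":0,"ty":0,"tz":0,"twist":0}
    - {"tx":0,"ty":0,"tz":0,"twist":0}
    - {"tx":0,"ty":0,"tz":0,"twist":0}
    - {"tx":0,"ty":0,"tz":0,"twist":0}
    - {"tx":0,"ty":0,"tz":-0.02,"twist":0}
    - {"tx":0,"ty":0,"tz":-0.04,"twist":0}
    - {"tx":0,"ty":0,"tz":-0.04,"twist":0}
    - {"tx":0,"ty":0,"tz":-0.03,"twist":0}
    - {"tx":0,"ty":0,"tz":0,"twist":0}
    - {"tx":0,"ty":0,"tz":0,"twist":0}
  gripper: -0.35

```text
clock: 47.9
position: [0.5291, 0.2705, 0.2071]
ee_rot: [-2.155, -2.285, -0.002]
force: [-0.2, -0.5, -0.9]
width: 0.674
gripper_force: 0.0
```

```bash
python3 nx.py .656 -.1015 1.49 1
```

```text
placed:
size 40 x 32 [324. 120.] 1316 [0.5259 0.3336 1.6342] 0
size 78 x 38 [321. 192.] 3490 [0.5294 0.2699 1.6274] 0
tcp [0.5291 0.2705 0.2071]
twist 0.089 (8deg) then tx -0.3604 ty 0.1571 tz 0.0260
```

Slot 3 is good. Last is brick A, next to the pot.

Request:
move_arm:
  motion:
    - {"tx":0,"ty":0,"tz":0,"twist":0.089}
    - {"tx":-0.036,"ty":0.0157,"tz":0,"twist":0}
    - {"tx":-0.036,"ty":0.0157,"tz":0,"twist":0}
    - {"tx":-0.036,"ty":0.0157,"tz":0,"twist":0}
    - {"tx":-0.036,"ty":0.0157,"tz":0,"twist":0}
    - {"tx":-0.036,"ty":0.0157,"tz":0,"twist":0}
    - {"tx":-0.036,"ty":0.0157,"tz":0,"twist":0}
    - {"tx":-0.036,"ty":0.0157,"tz":0,"twist":0}
    - {"tx":-0.036,"ty":0.0157,"tz":0,"twist":0}
    - {"tx":-0.036,"ty":0.0157,"tz":0,"twist":0}
    - {"tx":-0.036,"ty":0.0157,"tz":0.01,"twist":0}
    - {"tx":0,"ty":0,"tz":0.01,"twist":0}

```text
clock: 49.15
position: [0.6555, -0.1089, 0.1854]
ee_rot: [2.317, 2.118, -0.006]
force: [-0.4, -0.7, -0.3]
width: 0.676
gripper_force: 0.0
```

Request:
move_arm:
  motion:
    - {"tx":0,"ty":0,"tz":0,"twist":0}
    - {"tx":0,"ty":0,"tz":0,"twist":0}

```text
clock: 49.35
position: [0.6556, -0.0999, 0.1855]
ee_rot: [-2.307, -2.129, 0.002]
force: [0.0, -0.0, -0.6]
width: 0.677
gripper_force: 0.0
```

```bash
python3 wb.py pics/w9.png; python3 -c "
import cv2;cv2.imwrite('pics/w9s.png',cv2.imread('pics/w9.png')[:260])"
```

```text
size 77 x 38 [323. 183.] 2703 [ 0.6566 -0.1009  1.493 ] 0
tcp [ 0.6556 -0.0999  0.1855]
twist -0.001 (-0deg) then tx -0.0013 ty 0.0010 tz 0.1741
```

View pics/w9s.png

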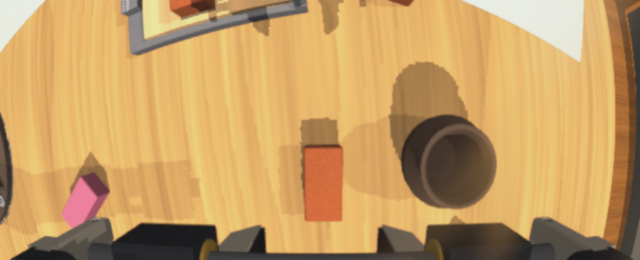

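The brick is at (323,183) and the pot at (449,162). I grasp a little higher so the gripper body clears the 75 mm pot.

Request:
move_arm:
  motion:
    - {"tx":-0.001,"ty":0.001,"tz":0.02,"twist":0}
    - {"tx":0,"ty":0,"tz":0.045,"twist":0}
    - {"tx":0,"ty":0,"tz":0.045,"twist":0}
    - {"tx":0,"ty":0,"tz":0.04,"twist":0}
    - {"tx":0,"ty":0,"tz":0.018,"twist":0}
    - {"tx":0,"ty":0,"tz":0,"twist":0}
    - {"tx":0,"ty":0,"tz":0,"twist":0}

```text
clock: 50.1
position: [0.6581, -0.1023, 0.0203]
ee_rot: [2.308, 2.129, 0.002]
force: [0.2, 0.3, -0.2]
width: 0.675
gripper_force: 0.0
```

Request:
move_arm:
  motion:
    - {"tx":0,"ty":0,"tz":0,"twist":0}
    - {"tx":0,"ty":0,"tz":0,"twist":0}
    - {"tx":0,"ty":0,"tz":0,"twist":0}
    - {"tx":0,"ty":0,"tz":0,"twist":0}
    - {"tx":0,"ty":0,"tz":0,"twist":0}
    - {"tx":0,"ty":0,"tz":0,"twist":0}
  gripper: 1

```text
clock: 50.7
position: [0.6576, -0.1024, 0.0198]
ee_rot: [2.31, 2.129, 0.002]
force: [-1.4, 0.9, 6.9]
width: 0.43
gripper_force: 30.0
```

Request:
move_arm:
  motion:
    - {"tx":0,"ty":0,"tz":-0.02,"twist":0}
    - {"tx":0,"ty":0,"tz":-0.04,"twist":0}
    - {"tx":0,"ty":0,"tz":-0.04,"twist":0}
    - {"tx":0,"ty":0,"tz":-0.04,"twist":0}
    - {"tx":0,"ty":0,"tz":-0.04,"twist":0}
    - {"tx":0,"ty":0,"tz":0,"twist":0}
    - {"tx":0,"ty":0,"tz":0,"twist":0}
    - {"tx":0,"ty":0,"tz":0,"twist":0}

```text
clock: 51.5
position: [0.6562, -0.1018, 0.1972]
ee_rot: [-2.308, -2.128, 0.002]
force: [0.1, 0.7, -2.1]
width: 0.432
gripper_force: 30.0
```

```bash
python3 pl.py 4
```

```text
twist -0.089 (-8deg) then tx 0.2902 ty -0.1052 tz 0.0077
twist 0.000 (0deg) then tx -0.0001 ty 0.0003 tz 0.1160
[ 0.6562414  -0.10184252  0.1972346 ] [-0.41095171  0.62162046  0.80419705  1.54775839 -0.47143588  1.17774137
  0.40259537]
```

Request:
move_arm:
  motion:
    - {"tx":0,"ty":0,"tz":0,"twist":-0.089}
    - {"tx":0.0363,"ty":-0.0131,"tz":0,"twist":0}
    - {"tx":0.0363,"ty":-0.0131,"tz":0,"twist":0}
    - {"tx":0.0363,"ty":-0.0131,"tz":0,"twist":0}
    - {"tx":0.0363,"ty":-0.0131,"tz":0,"twist":0}
    - {"tx":0.0363,"ty":-0.0131,"tz":0,"twist":0}
    - {"tx":0.0363,"ty":-0.0131,"tz":0,"twist":0}
    - {"tx":0.0363,"ty":-0.0131,"tz":0,"twist":0}
    - {"tx":0.0363,"ty":-0.0131,"tz":0,"twist":0}
    - {"tx":0,"ty":0,"tz":0,"twist":0}
    - {"tx":0,"ty":0,"tz":0.03,"twist":0}
    - {"tx":0,"ty":0,"tz":0.03,"twist":0}

```text
clock: 52.7
position: [0.5352, 0.1816, 0.1373]
ee_rot: [2.154, 2.286, -0.001]
force: [-0.1, 0.2, -1.7]
width: 0.433
gripper_force: 30.0
```

Request:
move_arm:
  motion:
    - {"tx":0,"ty":0,"tz":0,"twist":0}
    - {"tx":0,"ty":0,"tz":0,"twist":0}

```text
clock: 52.9
position: [0.535, 0.1806, 0.1382]
ee_rot: [-2.156, -2.284, 0.004]
force: [0.3, 0.8, -1.0]
width: 0.431
gripper_force: 30.0
```

```bash
python3 pl.py 4 .020
```

```text
twist -0.000 (-0deg) then tx 0.0011 ty -0.0007 tz -0.0518
twist 0.000 (0deg) then tx 0.0002 ty 0.0002 tz 0.1080
[0.53501893 0.18063586 0.1381947 ] [-0.95509821  0.51471488  0.76928969  1.87087739 -0.43815318  0.93539405
  0.07475593]
```

Request:
move_arm:
  motion:
    - {"tx":0.001,"ty":-0.001,"tz":0.02,"twist":0}
    - {"tx":0,"ty":0,"tz":0.02,"twist":0}
    - {"tx":0,"ty":0,"tz":0.01,"twist":0}
    - {"tx":0,"ty":0,"tz":0.004,"twist":0}
    - {"tx":0,"ty":0,"tz":0.001,"twist":0}
    - {"tx":0,"ty":0,"tz":0,"twist":0}
    - {"tx":0,"ty":0,"tz":0,"twist":0}

```text
clock: 53.6
position: [0.5351, 0.1825, 0.0845]
ee_rot: [2.156, 2.285, 0.002]
force: [0.4, 0.2, -1.9]
width: 0.431
gripper_force: 30.0
```

Request:
move_arm:
  motion:
    - {"tx":0,"ty":0,"tz":0.001,"twist":0}
    - {"tx":0,"ty":0,"tz":0,"twist":0}

```text
clock: 53.8
position: [0.5346, 0.1825, 0.0829]
ee_rot: [2.156, 2.285, 0.001]
force: [0.1, -0.6, -1.7]
width: 0.432
gripper_force: 30.0
```

Request:
move_arm:
  motion:
    - {"tx":0,"ty":0,"tz":0.001,"twist":0}
    - {"tx":0,"ty":0,"tz":0,"twist":0}
    - {"tx":0,"ty":0,"tz":0,"twist":0}

```text
clock: 54.1
position: [0.5346, 0.1824, 0.0818]
ee_rot: [2.156, 2.285, 0.0]
force: [-0.3, 0.5, -0.6]
width: 0.431
gripper_force: 30.0
```

Request:
move_arm:
  motion:
    - {"tx":0,"ty":0,"tz":0,"twist":0}
    - {"tx":0,"ty":0,"tz":0,"twist":0}
    - {"tx":0,"ty":0,"tz":0,"twist":0}
    - {"tx":0,"ty":0,"tz":0,"twist":0}
    - {"tx":0,"ty":0,"tz":-0.02,"twist":0}
    - {"tx":0,"ty":0,"tz":-0.04,"twist":0}
    - {"tx":0,"ty":0,"tz":-0.04,"twist":0}
    - {"tx":0,"ty":0,"tz":-0.04,"twist":0}
    - {"tx":0,"ty":0,"tz":0,"twist":0}
    - {"tx":0,"ty":0,"tz":0,"twist":0}
  gripper: -0.35

```text
clock: 55.1
position: [0.5348, 0.1826, 0.2224]
ee_rot: [2.155, 2.285, 0.003]
force: [0.1, 0.7, -0.7]
width: 0.671
gripper_force: 0.0
```

Request:
move_arm:
  motion:
    - {"tx":-0.04,"ty":0,"tz":-0.01,"twist":0}
    - {"tx":-0.04,"ty":0,"tz":-0.01,"twist":0}
    - {"tx":-0.04,"ty":0,"tz":-0.01,"twist":0}
    - {"tx":-0.04,"ty":0,"tz":-0.01,"twist":0}
    - {"tx":-0.04,"ty":0,"tz":0,"twist":0}
    - {"tx":0,"ty":0,"tz":0,"twist":0}
    - {"tx":0,"ty":0,"tz":0,"twist":0}

```text
clock: 55.8
position: [0.5454, -0.0182, 0.2605]
ee_rot: [-2.158, -2.281, 0.002]
force: [0.9, 0.2, -0.6]
width: 0.673
gripper_force: 0.0
```

```bash
python3 - <<'E'
from wb import *
wb(.062)
w=arm.get_image("wrist"); s=arm.get_image("scene"); t=arm.get_image("top")
v=np.vstack([w[:225],np.hstack([cv2.resize(s[80:250,240:440],(400,340)),cv2.resize(t[120:290,140:260],(240,340))])])
cv2.imwrite("pics/final.png",v[:,:,::-1])
from seg import bricks; bricks(t,arm.calibration("top"))
E
```

```text
size 37 x 36 [322.  15.] 1150 [0.5357 0.16   0.055 ] 0
size 44 x 33 [322.  56.] 1330 [0.5386 0.1145 1.6259] 0
tcp [ 0.5454 -0.0182  0.2605]
[256. 134.] 182 [0.76   0.1176 0.656 ] 1.72
[221. 212.] 342 [0.5359 0.2039 1.6281] 0.47
[184. 213.] 571 [0.5307 0.3155 1.6278] 0.35
```

View pics/final.png

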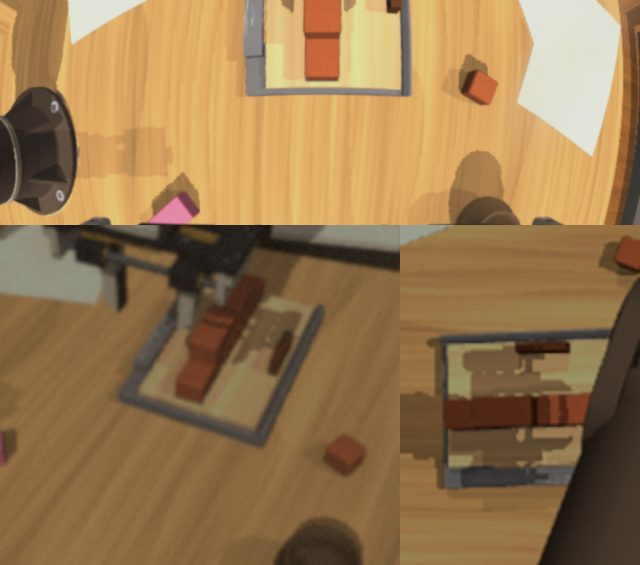

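The wall stands with three bricks below and two above, straight and flat. The board is seated and the pot and half brick have not moved. The start pictures show no sixth red brick. Handing in.

```bash
python3 -c "
from cell import arm
print(arm.sign_off())"
```

```text
the job is handed in; nothing more can be done
None
```

I handed the job in at about 56 s of the 210 s allowed: the board is hooked in, flat and released, and all five loose whole bricks are laid in running bond, three below and two above; the hand-in returned no verdict.

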